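# Fetch the camera lens tube from behind the bottles and put the bottles back

### The job

The camera lens tube is stuck in the foam block at the back of the bottle rack, behind three bottles. Stand all three bottles upright in the steel spill tray, then pull the lens tube out of the foam and stand it gently upright in the eight-sided pocket of the blue repair mat, and only then put each bottle back, upright, into the bin it came from. Tip nothing over, and keep everything off the open tablet.

Things in the scene. Friction and masses are not known exactly. Their poses are not given: they have to be found in the camera images.
- can_mid (a point): Spray can, round, the tallest of the three bottles: bare aluminium with a white band and a narrower white cap, diameter 38 mm up to 110 mm above its foot, 130 mm tall in all, 0.13 kg. The point is at its centre, 65 mm above its foot; z up its axis. At the start it stands in bin_large.
- square_mid (a point): White plastic bottle of square section, 38 x 38 mm up to 106 mm above its foot, then a grey round cap; 124 mm tall in all, 0.13 kg. The point is at its centre, 62 mm above its foot; z up its axis, x and y square to its faces. At the start it stands in bin_square.
- mist_mid (a point): Amber glass bottle, black spray head, round, the slimmest: diameter 32 mm up to 104 mm above its foot, 118 mm tall, 0.11 kg. Point: its centre, 59 mm above its foot; z up. Starts in bin_small. Grip each bottle 90 to 100 mm above its foot, with fingers before and behind the row of bins (these pass above all else there); side by side the bottles leave only some 20 mm.
- lens_mid (a point): Lens tube, grey metal, thin bright rings, upright in black foam on the rack, 50 mm behind the middle bottle. Diameter 30 mm to 52 mm above its foot, then a 25 mm collar; 56 mm tall, 0.12 kg. Point: its centre, 28 mm above its foot; z up. Foam top (33 mm above the table, 3 mm below the point) holds its lower 25 mm with 5 to 10 N drag: pull up or wiggle. Parts beside the foam are lower than it.
- bin_large: Low open round bin of black plastic on the rack, home of the spray can: outside 59 mm, inside 54 mm across, rim 22 mm and inner floor 3 mm above its origin. Origin: centre of its underside, 5 mm above the table; fixed. The three bins stand in a row 60 mm apart, in any order; the row runs along their y axes, and their x axes point from the row to the foam block behind.
- bin_square: Low open square bin of black plastic on the rack, home of the square bottle: outside 59 x 59 mm, inside 54 x 54 mm, rim 22 mm above its origin, inner floor 3 mm above its origin. Origin at the centre of its underside, 5 mm above the table, axes along its sides; fixed.
- bin_small: Low open round bin of black plastic on the rack, smaller than the other: outside 53 mm, inside 48 mm across, home of the amber spray bottle; rim 22 mm above its origin, inner floor 3 mm above its origin. Origin at the centre of its underside, 5 mm above the table; fixed.
- tray: Empty steel spill tray, 130 mm (its x) by 240 mm (its y), rim 9 mm high and 3 mm thick, inner floor 3 mm above the table, fixed. Origin at the centre of its underside. It may lie left, right or between the rack and the mat.
- pocket (a point): Eight-sided moulded pocket of the blue silicone repair mat: the centre of its floor, 4 mm above the table; 53 mm across its flats inside, rim 5 mm high and 4 mm thick. The mat is fixed, 220 x 280 mm; its other pockets, beside this one, are rectangular.
- tablet: Opened tablet in a pink frame with yellow corners, 118 mm (its x) by 186 mm (its y), fixed on the blue mat. Origin: centre of its underside, 4 mm above the table; its top is 10 mm above that. Its nearest edge is some 60 mm from the pocket's centre. Delicate: nothing may press on it.

How it is judged:
By the outcome, as a careful person would: the job done as asked, in the order asked, and still so for the second after the job is handed in, with the robot touching nothing.
It also fails if it takes over 150 s, if anything falls off the work surface, if the arm or the gripper's body presses on something with over 40 N, if the wrist force passes 120 N, or if a joint passes its speed limit or range.

### The arm

A 6-joint arm with a two-finger parallel gripper is mounted at the origin on the work surface. World frame = base frame: x ahead of the robot, y to its left, z up, the work surface at z = 0. Lengths are in m, angles in rad, forces in N, time in s.
With the tool pointing down it reaches from about 0.3 to 0.825 m from the base axis. Payload 5.4 kg.
Tool frame: the origin (TCP) lies on the front face of the gripper's body, between the roots of the fingers; the fingertips stand 88 mm ahead of it and the grasp point (between the pads) lies 69 mm ahead of it; z points along the fingers, y is the direction in which the jaws open and shut (so a half turn about z gives the same grasp; the last joint's range is limited). The gripper opens to 92 mm and grips with 3 to 60 N. Pads are 20 mm wide; open, the fingers measure 128 mm over their backs; the gripper's body (75 mm by 189 mm) begins 69 mm behind the grasp point.
Start: joints at [1.121, 0.158, 1.597, -0, 1.386, -0.21], TCP at [0.137, 0.559, 0.303] pointing down, gripper open.
Joint ranges: [-2.91, 2.91], [-0.94, 2.29], [0.18, 2.7], [-1.29, 4.43], [0.17, 2.64], [-3, 3]. Speed limits (rad/s): [2.57, 2.57, 3.14, 3.14, 3.14, 3.14].

### API

Orientations are given as a unit quaternion [w, x, y, z].
In Python, from cell import bot gives the robot as it stands.
- The arm moves only by the shell command python3 -m jog 'ROWS' [FORCE]. ROWS is JSON, a list of rows, each an object with "fingers": the finger opening in cm, from 0 to 9.19; "xyz": the shift along the world's x, y, z in cm, a list of three; "turn": the turn, a rotation vector about the world's x, y, z in rad, a list of three. A call has 1 to 8 rows; each row shifts and turns the commanded pose from where the row before left it; what a row does not reach is not made up. A row lasts 1/12 s, in which the tool goes at most 41.7 mm and 7.16 degrees, less where a joint would pass 70% of its speed; a pose out of reach is approached as far as the arm can. A call with a gripper value outside its range is refused whole. The fingers move at their own pace and stop on an object; FORCE is the grip in N (left out, the last holds). Time passes only in rows, so rows that do not move let the fingers close. It gives the time, the measured TCP pose, the force and the opening at its end, in the units of the state.
- bot.get_state(): the state, without advancing time (a new reading comes with each control period).
- bot.read_camera(name): name is "scene" or "top" or "wrist"; returns the picture (400x640x3 uint8, red, green, blue); there is no depth.
- bot.calibration(name): a dict with "fx", "fy", "cx", "cy" (pixels), "R" (3x3) and "t" (3): a world point X has camera coordinates R X + t; the wrist camera has in their place "hand_eye" (4x4, takes a point from camera to tool coordinates, whose origin is the TCP and whose axes are the flange's). Camera axes: x right, y down, z forward; pixel columns grow to the right and rows downward; lengths in m; the calibration is good to about 2 mm. A picture is of the moment at which its call begins: read the wrist's pose just before it. calibration takes no time and is no camera call.
- bot.finish_job(): hands the job in, once; it reports no verdict.
The state is a dict: "t": time; "q": joint angles; "dq": joint speeds; "effort": joint torques, N m; "position": TCP position; "tool_rot": TCP orientation; "force": force on the tool from outside, world axes, zero at the start; "ft_torque": the same for the moment, N m; "width": finger opening in m.
Only numpy, scipy, OpenCV 4.12 (cv2) and the standard library are available. Lean on these libraries where they do the work, as an engineer would, in place of code of your own. Each camera call takes 0.05 s, during which the arm holds its last target.

## Working session

There is one attempt and no reset: what is moved stays moved. The work goes in short steps, Python scripts to look and compute and a shell command to move; the robot and the scene stay as the last step left them, time stands still between calls to the robot, and variables do not carry over. Pictures are saved under pics/ and viewed, and the job is handed in when it is done.

```bash
ls; mkdir -p pics
python3 - <<'E'
from cell import bot
import cv2
s=bot.get_state();print({k:s[k] for k in('t','position','tool_rot','width','force')})
for n in("scene","top","wrist"):
    cv2.imwrite(f"pics/{n}0.png",bot.read_camera(n)[:,:,::-1]); print(n,bot.calibration(n))
E
```

```text
pics
{'t': 0.0, 'position': array([0.13639874, 0.5581189 , 0.30173349]), 'tool_rot': array([-2.78422318e-04,  1.19621584e-01,  9.92819125e-01, -8.85726020e-04]), 'width': 0.09155142315977045, 'force': array([-0.2125367 ,  0.02273355, -0.43889189])}
scene {'fx': 435.5059623847278, 'fy': 435.5059623847278, 'cx': 312.59037537261736, 'cy': 203.67127138025788, 'R': array([[ 0.0656002 ,  0.99782691,  0.00617093],
       [ 0.85651697, -0.05313514, -0.51337641],
       [-0.5119329 ,  0.03896311, -0.85814135]]), 't': array([-0.04623782, -0.41641713,  1.46819526])}
top {'fx': 429.70504459207183, 'fy': 429.70504459207183, 'cx': 323.1374825126096, 'cy': 197.17403842139234, 'R': array([[ 0.01716325, -0.99939804, -0.0301494 ],
       [-0.98942852, -0.01263373, -0.14447005],
       [ 0.14400219,  0.03231025, -0.98904975]]), 't': array([0.0095316 , 0.51827399, 0.9255383 ])}
wrist {'fx': 318.784970231649, 'fy': 318.784970231649, 'cx': 315.6314675955008, 'cy': 196.1788888295306, 'hand_eye': array([[ 5.09611625e-04, -9.61879811e-01, -2.73472065e-01,
         7.65454619e-02],
       [ 9.99999858e-01,  5.32859416e-04, -1.07329481e-05,
        -9.46824865e-05],
       [ 1.56045971e-04, -2.73472020e-01,  9.61879946e-01,
        -8.24279417e-02],
       [ 0.00000000e+00,  0.00000000e+00,  0.00000000e+00,
         1.00000000e+00]])}
```

View pics/scene0.png

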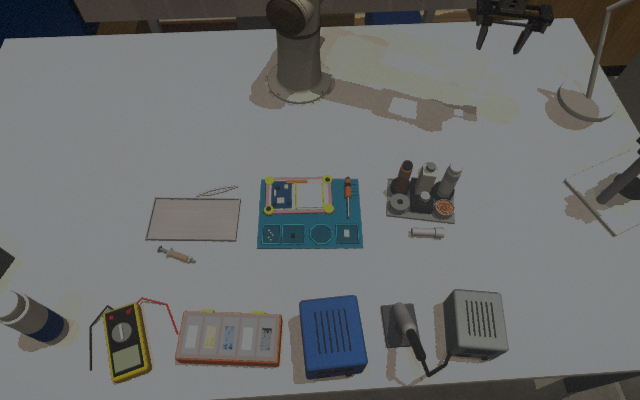

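View pics/top0.png

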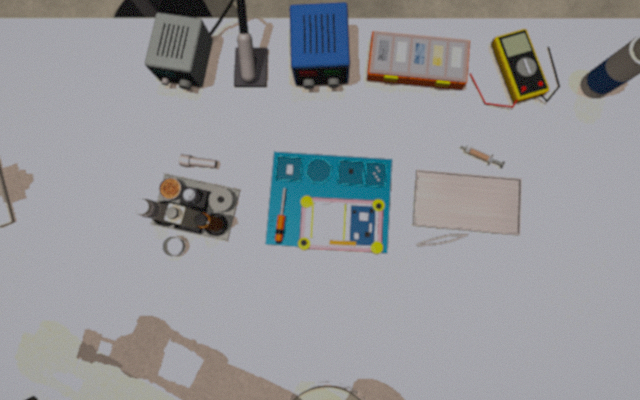

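View pics/wrist0.png

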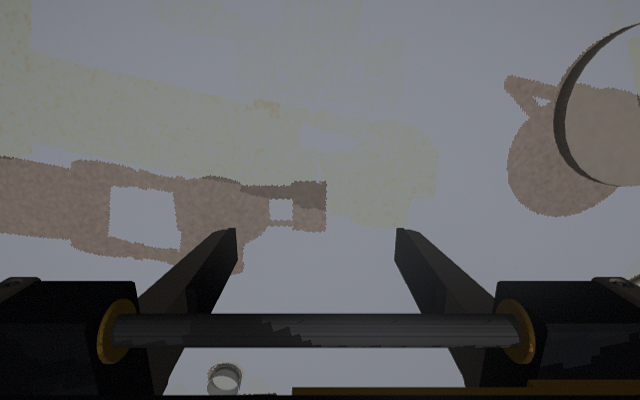

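Run:
```python
import cv2
t=cv2.imread("pics/top0.png");s=cv2.imread("pics/scene0.png")
def c(im,x,y,w,h,k,n): cv2.imwrite(f"pics/{n}.png",cv2.convertScaleAbs(cv2.resize(im[y:y+h,x:x+w],None,fx=k,fy=k,interpolation=cv2.INTER_CUBIC),alpha=1.6))
c(t,130,140,130,120,5,"ct_rack"); c(t,260,140,140,120,5,"ct_mat"); c(t,405,160,125,85,6,"ct_tray"); c(s,380,150,100,100,6,"cs_rack"); c(s,250,170,120,90,6,"cs_mat")
```

```text
(no output)
```

View pics/ct_rack.png

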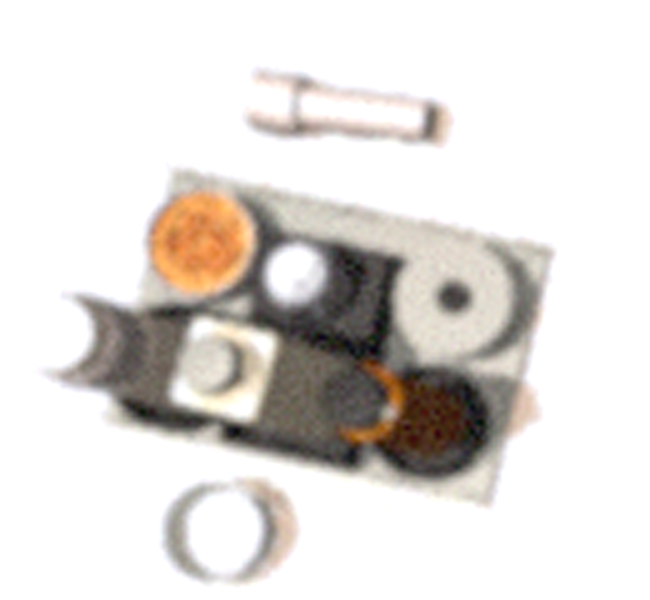

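View pics/ct_mat.png

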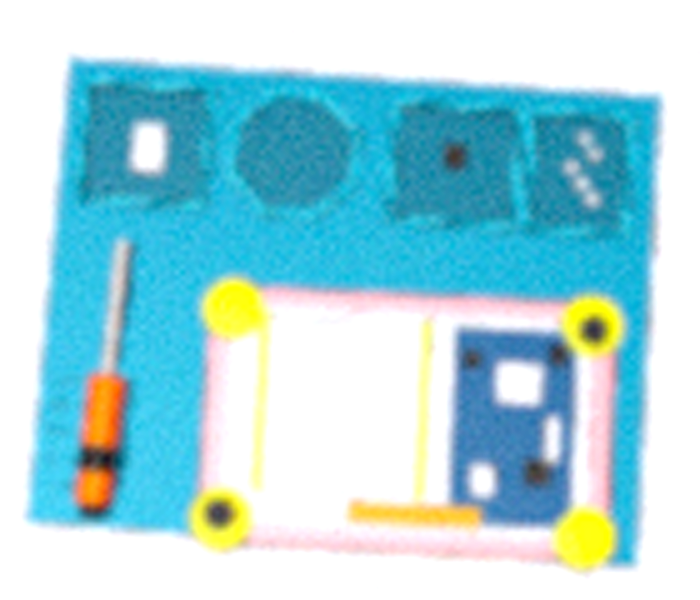

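View pics/ct_tray.png

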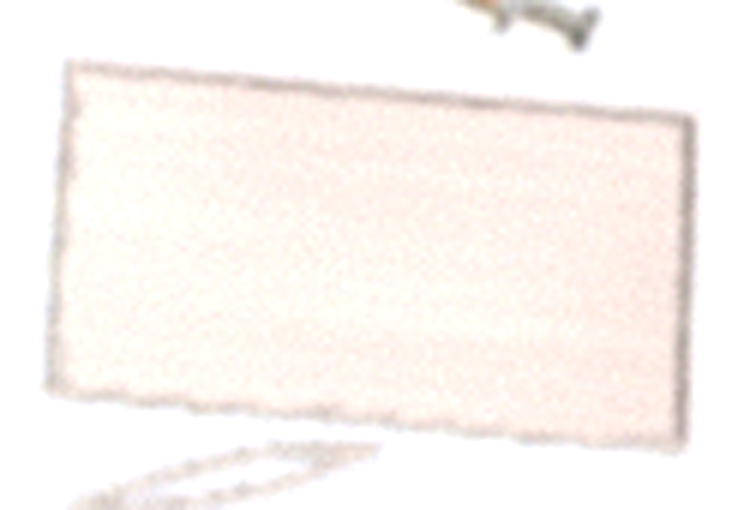

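View pics/cs_rack.png

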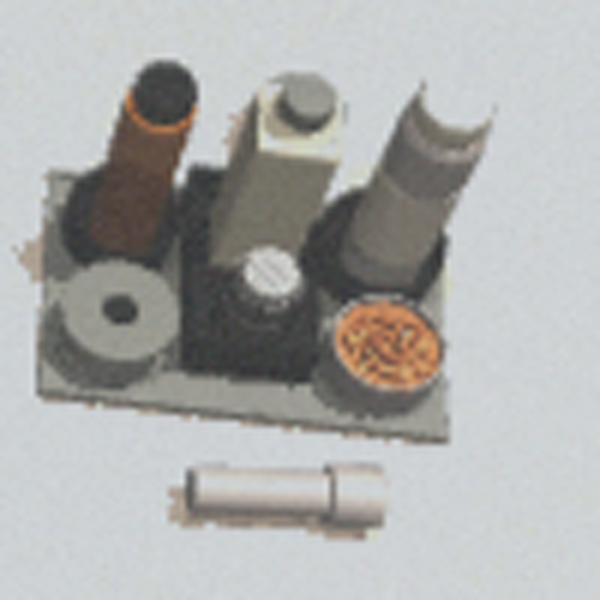

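View pics/cs_mat.png

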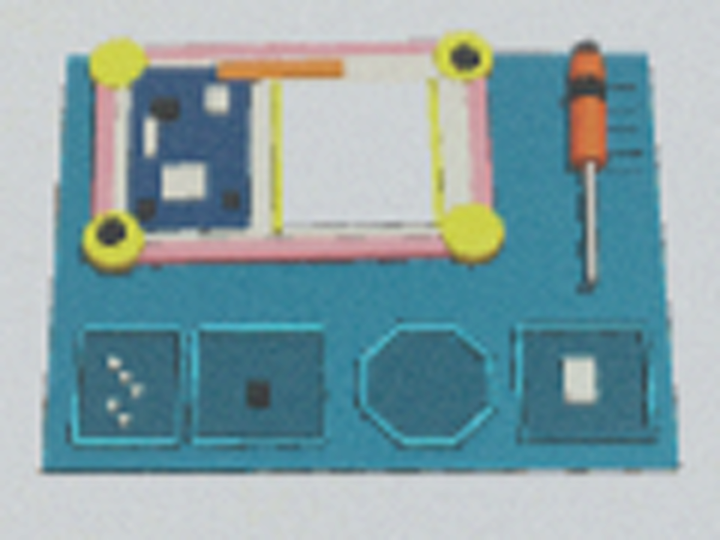

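```bash
cat > h.py <<'E'
from cell import bot
import numpy as np, cv2
from scipy.spatial.transform import Rotation as Ro
C={n:bot.calibration(n) for n in("scene","top","wrist")}
def quat(q): return Ro.from_quat([q[1],q[2],q[3],q[0]])
def unproj(n,u,v,z,st=None):
    c=C[n]; d=np.array([(u-c['cx'])/c['fx'],(v-c['cy'])/c['fy'],1])
    if n=="wrist":
        H=c['hand_eye']; R=quat(st['tool_rot']).as_matrix(); p=np.array(st['position'])
        o=R@H[:3,3]+p; d=R@H[:3,:3]@d
    else: o=-c['R'].T@c['t']; d=c['R'].T@d
    return o+d*(z-o[2])/d[2]
def proj(n,X,st=None):
    c=C[n]
    if n=="wrist":
        H=c['hand_eye']; R=quat(st['tool_rot']).as_matrix(); p=np.array(st['position'])
        x=H[:3,:3].T@(R.T@(np.array(X)-p)-H[:3,3])
    else: x=c['R']@np.array(X)+c['t']
    return np.array([c['fx']*x[0]/x[2]+c['cx'],c['fy']*x[1]/x[2]+c['cy']])
def shot(n,name,crop=None,k=1,a=1.5):
    st=bot.get_state(); im=bot.read_camera(n)[:,:,::-1]
    cv2.imwrite(f"pics/{name}_raw.png",im)
    if crop: x,y,w,h=crop; im=im[y:y+h,x:x+w]
    cv2.imwrite(f"pics/{name}.png",cv2.convertScaleAbs(cv2.resize(im,None,fx=k,fy=k,interpolation=cv2.INTER_CUBIC),alpha=a))
    return st
def rep():
    st=bot.get_state(); R=quat(st['tool_rot']).as_matrix()
    print("t %.2f"%st['t'],"pos",np.round(np.array(st['position'])*100,2),"yaxis ang",round(np.degrees(np.arctan2(R[1,1],R[0,1])),2),"zax",np.round(R[:,2],4),"q6",round(st['q'][5],2),"w",round(st['width']*100,2),"F",np.round(st['force'],1))
    return st
E
python3 - <<'E'
from h import *
def T(x,y,z,ox=130,oy=140,k=5,n="top"):return np.round(unproj(n,x/k+ox,y/k+oy,z)*1000,1)[:2]
def S(x,y,z,ox=380,oy=150,k=6):return T(x,y,z,ox,oy,k,"scene")
print("lens",T(295,272,.064),S(270,268,.064))
print("sqcap",T(215,362,.132),S(305,98,.132))
print("mistcap",T(360,398,.126),S(165,90,.126))
print("rack T",[T(*p,.005) for p in((172,168),(552,248),(490,505),(105,415))])
print("rack S",[S(*p,.005) for p in((40,395),(448,438),(48,170),(448,240))])
print("can shoulder S",S(430,165,.118))
print("pocket S",S(427,385,.006,250,170),"T",T(294,152,.006,260))
print("tablet S",[S(*p,.014,250,170) for p in((118,62),(463,55),(112,240),(472,232))])
print("tablet T",[T(*p,.014,260) for p in((233,307),(592,325),(220,515),(585,538))])
print("tray T",[T(*p,.009,405,160,6) for p in((68,65),(692,115),(683,448),(48,390))])
E
```

```text
lens [516.7 312.2] [515.9 312.4]
sqcap [469.2 318.8] [472.5 320.7]
mistcap [455.9 260.4] [460.4 263.1]
rack T [array([574.4, 394.8]), array([538.3, 212.2]), array([418.2, 235.5]), array([457., 418.])]
rack S [array([541.4, 214.4]), array([575.1, 395.9]), array([418.4, 237.3]), array([469.8, 420.8])]
can shoulder S [501.1 372.7]
pocket S [586.8  30.7] T [585.8  29.6]
tablet S [array([ 410.4, -103.4]), array([416.5,  60.6]), array([ 508.1, -107.6]), array([514.1,  56.7])]
tablet T [array([511.2,  55.9]), array([ 505.1, -108.4]), array([416.1,  59.6]), array([ 408.4, -105.2])]
tray T [array([ 586.6, -196.5]), array([ 569.7, -433.1]), array([ 442.7, -423.6]), array([ 460.9, -187.2])]
```

```bash
python3 -m jog '[{"fingers":9.1,"xyz":[2.4,-1.7,0.2],"turn":[0,0,-0.109]},{"fingers":9.1,"xyz":[2.4,-1.7,0.2],"turn":[0,0,-0.109]},{"fingers":9.1,"xyz":[2.4,-1.7,0.2],"turn":[0,0,-0.109]},{"fingers":9.1,"xyz":[2.4,-1.7,0.2],"turn":[0,0,-0.109]},{"fingers":9.1,"xyz":[2.4,-1.7,0.2],"turn":[0,0,-0.109]},{"fingers":9.1,"xyz":[2.4,-1.7,0.2],"turn":[0,0,-0.109]},{"fingers":9.1,"xyz":[2.4,-1.7,0.2],"turn":[0,0,-0.109]}]' 30; python3 -m jog '[{"fingers":9.1,"xyz":[2.4,-1.7,0.2],"turn":[0,0,-0.109]},{"fingers":9.1,"xyz":[2.4,-1.7,0.2],"turn":[0,0,-0.109]},{"fingers":9.1,"xyz":[2.4,-1.7,0.2],"turn":[0,0,-0.109]},{"fingers":9.1,"xyz":[2.4,-1.7,0.2],"turn":[0,0,-0.109]},{"fingers":9.1,"xyz":[2.4,-1.7,0.2],"turn":[0,0,-0.109]},{"fingers":9.1,"xyz":[2.4,-1.7,0.2],"turn":[0,0,-0.109]},{"fingers":9.1,"xyz":[2.4,-1.7,0.2],"turn":[0,0,-0.109]},{"fingers":9.1,"xyz":[0,0,0],"turn":[0,0,0]}]'
python3 - <<'E'
from h import *
rep(); st=shot("wrist","w1"); print(st['t'])
for X in ((.471,.320,.132),(.459,.261,.126),(.482,.379,.138),(.5165,.312,.064)): print(proj("wrist",X,st))
E
```

```text
t: 0.73
position: [0.3054, 0.4384, 0.3165]
tool_rot: [-0.0, 0.483, 0.876, -0.0]
force: [0.9, -0.7, -0.5]
width: 0.0911
t: 1.4
position: [0.4761, 0.3175, 0.3307]
tool_rot: [0.001, 0.775, 0.632, 0.0]
force: [0.4, -0.5, -0.6]
width: 0.0908
t 1.40 pos [47.61 31.75 33.07] yaxis ang -11.67 zax [ 0.0018 -0.0014 -1.    ] q6 0.58 w 9.08 F [ 0.4 -0.5 -0.6]
1.4
[308.5171409  191.41783643]
[309.16435827 249.01852071]
[306.60229539 124.51429818]
[351.00203373 174.41863023]
```

View pics/w1.png

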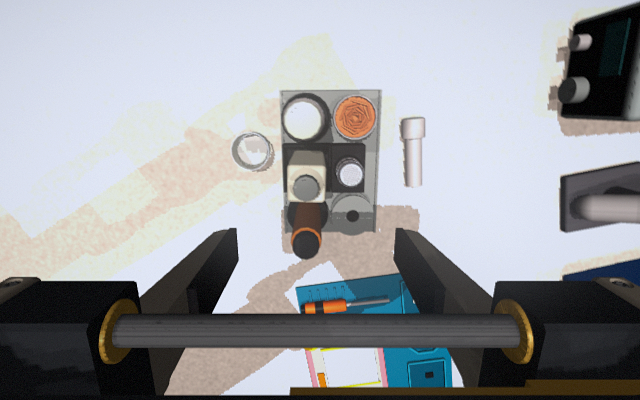

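Run:
```python
import cv2
im=cv2.imread("pics/w1_raw.png")[80:270,260:420]
cv2.imwrite("pics/w1c.png",cv2.convertScaleAbs(cv2.resize(im,None,fx=3.15,fy=3.15,interpolation=cv2.INTER_CUBIC),alpha=1.1))
```

```text
(no output)
```

View pics/w1c.png

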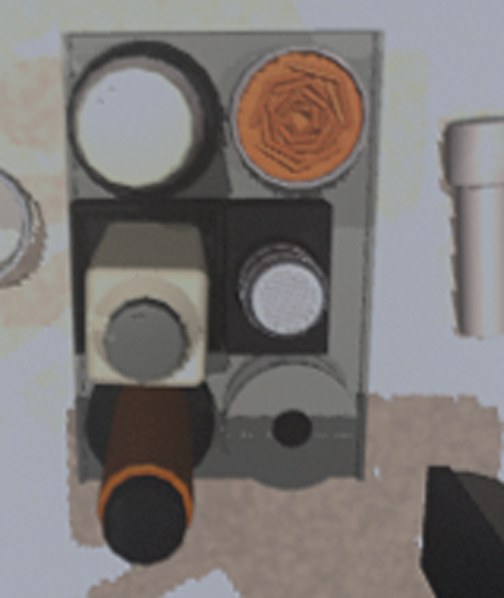

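Run:
```python
from h import *
st=dict(position=[0.4761,0.3175,0.3307],tool_rot=bot.get_state()['tool_rot'])
st=bot.get_state()
def W(x,y,z):return np.round(unproj("wrist",x/3.15+260,y/3.15+80,z,st)*1000,1)[:2]
print("sq",W(146,338,.132),"mist",W(146,518,.126),"can",W(137,125,.13),"lens",W(288,298,.064))
sb=W(149,277,.027);print("sqbin",sb,"large",W(145,119,.027),"small",W(150,427,.027))
print("foam",W(277,275,.033), "rack",[W(*p,.005) for p in((67,32),(382,32),(362,478),(82,478))])
L=np.array([516.3,312.3]);print(st['position'],proj("wrist",[.472,.32,.132],st))
```

```text
sq [467.6 325.8] mist [455.4 268. ] can [477.4 384.8] lens [514.6 313.7]
sqbin [465.5 324. ] large [476.2 382.9] small [453.3 263.4]
foam [514.1 316.2] rack [array([452.6, 420.1]), array([571.8, 396.2]), array([537.1, 214.7]), array([417.4, 238.8])]
[0.47421135 0.31893986 0.33039714] [312.34780939 192.46436275]
```

```bash
python3 -m jog '[{"fingers":9.1,"xyz":[0.35,3.2,0],"turn":[0,0,0.014]},{"fingers":9.1,"xyz":[0.35,3.1,0],"turn":[0,0,0]},{"fingers":9.1,"xyz":[0,0,-3.5],"turn":[0,0,0]},{"fingers":9.1,"xyz":[0,0,-3.5],"turn":[0,0,0]},{"fingers":9.1,"xyz":[0,0,-1],"turn":[0,0,0]},{"fingers":9.1,"xyz":[0,0,0],"turn":[0,0,0]},{"fingers":9.1,"xyz":[0,0,0],"turn":[0,0,0]}]'
python3 - <<'E'
from h import *
st=shot("wrist","w2"); rep()
print(proj("wrist",[.4795,.383,.138],st),proj("wrist",[.479,.381,.027],st))
E
```

```text
t: 2.03
position: [0.4791, 0.3838, 0.2511]
tool_rot: [-0.0, 0.768, 0.641, -0.0]
force: [0.1, 0.3, 0.2]
width: 0.0909
t 2.08 pos [48.   38.4  25.27] yaxis ang -10.34 zax [ 0.0021  0.0013 -1.    ] q6 0.66 w 9.08 F [-0.3  0.4  0.2]
[315.58689733 228.41601544] [315.45954451 188.93922202]
```

View pics/w2.png

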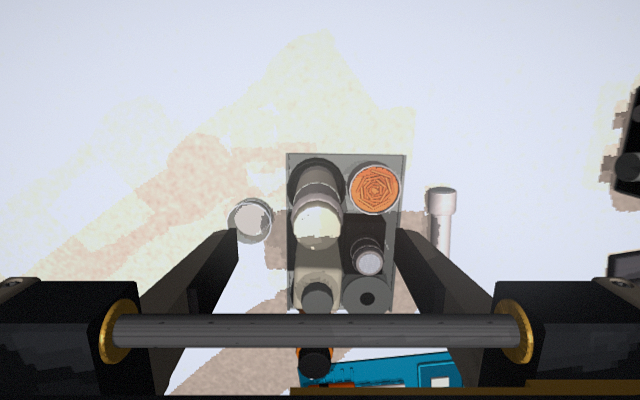

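```bash
python3 -m jog '[{"fingers":9.1,"xyz":[0,0,-3.6],"turn":[0,0,0]},{"fingers":9.1,"xyz":[0,0,-3.0],"turn":[0,0,0]},{"fingers":9.1,"xyz":[0,0,-1.2],"turn":[0,0,0]},{"fingers":6,"xyz":[0,0,0],"turn":[0,0,0]},{"fingers":4.2,"xyz":[0,0,0],"turn":[0,0,0]},{"fingers":3.4,"xyz":[0,0,0],"turn":[0,0,0]},{"fingers":3,"xyz":[0,0,0],"turn":[0,0,0]},{"fingers":3,"xyz":[0,0,0],"turn":[0,0,0]}]' 20
python3 -m jog '[{"fingers":3,"xyz":[0,0,0],"turn":[0,0,0]},{"fingers":3,"xyz":[0,0,0],"turn":[0,0,0]},{"fingers":3,"xyz":[0,0,0],"turn":[0,0,0]},{"fingers":3,"xyz":[0,0,0],"turn":[0,0,0]}]' 20
```

```text
t: 2.75
position: [0.4806, 0.3841, 0.1749]
tool_rot: [0.0, 0.768, 0.64, 0.002]
force: [0.4, -0.4, -0.1]
width: 0.06
t: 3.08
position: [0.4796, 0.3836, 0.1729]
tool_rot: [-0.0, 0.768, 0.64, 0.0]
force: [-0.4, 0.1, 1.9]
width: 0.0376
```

```bash
python3 -m jog '[{"fingers":3,"xyz":[0,0,0.5],"turn":[0,0,0]},{"fingers":3,"xyz":[0,0,2.5],"turn":[0,0,0]},{"fingers":3,"xyz":[0,0,3.7],"turn":[0,0,0]},{"fingers":3,"xyz":[0,0,3.8],"turn":[0,0,0]},{"fingers":3,"xyz":[0,0,3.5],"turn":[0,0,0]},{"fingers":3,"xyz":[0,-1,0],"turn":[0,0,0]},{"fingers":3,"xyz":[0,-2,0],"turn":[0,0,0]},{"fingers":3,"xyz":[0,-3,0],"turn":[0,0,0]}]' 20
python3 - <<'E'
from h import *
rep();st=shot("scene","s2",(360,110,130,130),4)
E
```

```text
t: 3.75
position: [0.4793, 0.3241, 0.3131]
tool_rot: [-0.0, 0.767, 0.641, 0.001]
force: [-0.0, -0.6, -1.9]
width: 0.0376
t 3.75 pos [47.93 32.41 31.31] yaxis ang -10.22 zax [ 0.001   0.0011 -1.    ] q6 0.56 w 3.76 F [-0.  -0.6 -1.9]
```

View pics/s2.png

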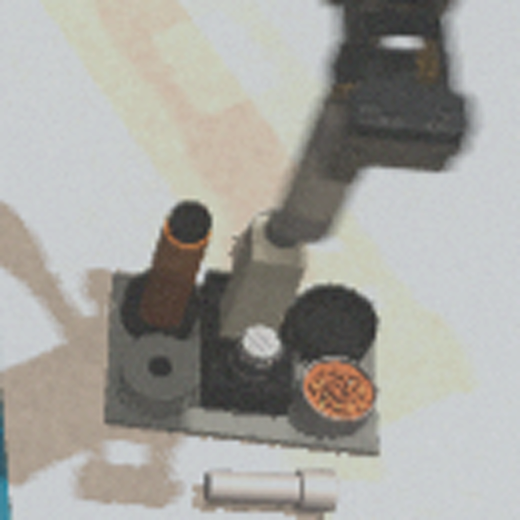

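```bash
for i in 1 2; do :; done; python3 -m jog '[{"fingers":3,"xyz":[0.15,-3.6,0],"turn":[0,0,0]},{"fingers":3,"xyz":[0.15,-3.6,0],"turn":[0,0,0]},{"fingers":3,"xyz":[0.15,-3.6,0],"turn":[0,0,0]},{"fingers":3,"xyz":[0.15,-3.6,0],"turn":[0,0,0]},{"fingers":3,"xyz":[0.15,-3.6,0],"turn":[0,0,0]},{"fingers":3,"xyz":[0.15,-3.6,0],"turn":[0,0,0]},{"fingers":3,"xyz":[0.15,-3.6,0],"turn":[0,0,0]},{"fingers":3,"xyz":[0.15,-3.6,0],"turn":[0,0,0]}]' 20
python3 -m jog '[{"fingers":3,"xyz":[0.15,-3.6,0],"turn":[0,0,0]},{"fingers":3,"xyz":[0.15,-3.6,0],"turn":[0,0,0]},{"fingers":3,"xyz":[0.15,-3.6,0],"turn":[0,0,0]},{"fingers":3,"xyz":[0.15,-3.6,0],"turn":[0,0,0]},{"fingers":3,"xyz":[0.15,-3.6,0],"turn":[0,0,0]},{"fingers":3,"xyz":[0.15,-3.6,0],"turn":[0,0,0]},{"fingers":3,"xyz":[0.15,-3.6,0],"turn":[0,0,0]},{"fingers":3,"xyz":[0.15,-3.6,0],"turn":[0,0,0]}]' 20
python3 -m jog '[{"fingers":3,"xyz":[0.2,-3.6,0],"turn":[0,0,0]},{"fingers":3,"xyz":[0.2,-3.6,0],"turn":[0,0,0]},{"fingers":3,"xyz":[0.2,-2.8,0],"turn":[0,0,0]},{"fingers":3,"xyz":[0,-2,0],"turn":[0,0,0]},{"fingers":3,"xyz":[0,-1.2,0],"turn":[0,0,0]},{"fingers":3,"xyz":[0,0,-3],"turn":[0,0,0]},{"fingers":3,"xyz":[0,0,-3.6],"turn":[0,0,0]},{"fingers":3,"xyz":[0,0,-3],"turn":[0,0,0]}]' 20
python3 -m jog '[{"fingers":3,"xyz":[0,0,0],"turn":[0,0,0]}]' 20
```

```text
t: 4.47
position: [0.491, 0.0338, 0.3123]
tool_rot: [-0.0, 0.768, 0.64, -0.0]
force: [0.4, 0.0, -1.8]
width: 0.0376
t: 5.13
position: [0.503, -0.2542, 0.3121]
tool_rot: [-0.0, 0.768, 0.64, -0.0]
force: [0.5, 0.5, -1.0]
width: 0.0375
t: 5.8
position: [0.5093, -0.384, 0.2149]
tool_rot: [-0.0, 0.768, 0.64, 0.0]
force: [0.7, 1.2, -1.8]
width: 0.0375
t: 5.88
position: [0.5067, -0.3809, 0.2085]
tool_rot: [-0.007, 0.768, 0.64, -0.0]
force: [-0.8, 1.0, -4.0]
width: 0.0372
```

```bash
python3 -m jog '[{"fingers":3,"xyz":[0,0,0],"turn":[0,0,0]}]' 20
python3 - <<'E'
from h import *
rep();st=shot("scene","s3",(100,120,200,150),4); shot("wrist","w3"); rep()
E
```

```text
t: 5.97
position: [0.5088, -0.3831, 0.2149]
tool_rot: [-0.003, 0.768, 0.64, -0.0]
force: [0.8, 0.2, -1.3]
width: 0.0374
t 5.97 pos [ 50.88 -38.31  21.49] yaxis ang -10.34 zax [-0.0033  0.0039 -1.    ] q6 -0.65 w 3.74 F [ 0.8  0.2 -1.3]
t 6.07 pos [ 51.05 -38.5   21.92] yaxis ang -10.35 zax [ 0.0024 -0.0026 -1.    ] q6 -0.65 w 3.75 F [ 0.4 -1.2 -0.9]
```

View pics/s3.png

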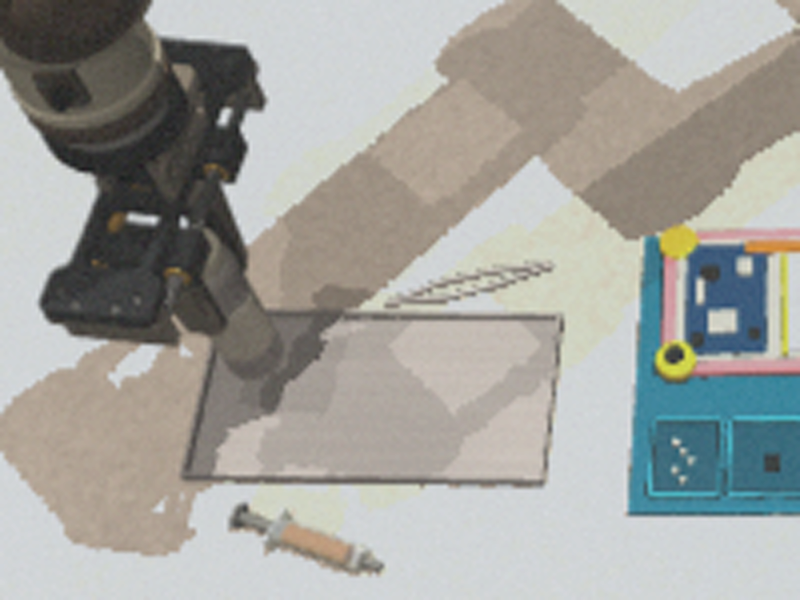

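View pics/w3.png

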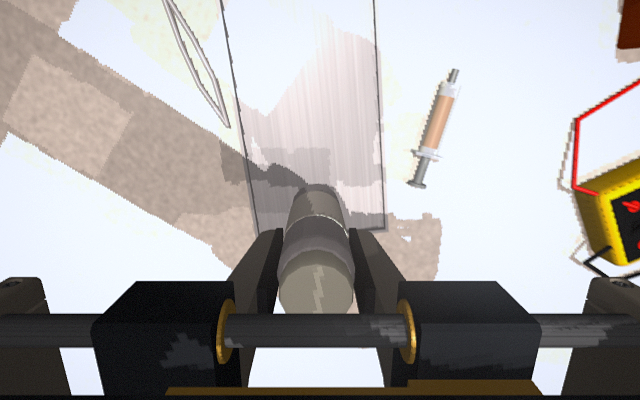

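```bash
python3 -m jog '[{"fingers":3,"xyz":[0,0,-1.5],"turn":[0,0,0]},{"fingers":3,"xyz":[0,0,-1.7],"turn":[0,0,0]},{"fingers":3,"xyz":[0,0,-0.9],"turn":[0,0,0]},{"fingers":3,"xyz":[0,0,-0.4],"turn":[0,0,0]},{"fingers":3,"xyz":[0,0,-0.2],"turn":[0,0,0]},{"fingers":3,"xyz":[0,0,0],"turn":[0,0,0]},{"fingers":3,"xyz":[0,0,0],"turn":[0,0,0]}]' 20
python3 -m jog '[{"fingers":3,"xyz":[0,0,-0.1],"turn":[0,0,0]},{"fingers":3,"xyz":[0,0,0],"turn":[0,0,0]}]' 20
```

```text
t: 6.65
position: [0.5101, -0.385, 0.171]
tool_rot: [0.001, 0.768, 0.64, 0.0]
force: [-1.0, -0.3, -1.0]
width: 0.0376
t: 6.82
position: [0.5098, -0.3847, 0.1694]
tool_rot: [0.001, 0.768, 0.64, 0.0]
force: [-0.2, 0.5, -1.4]
width: 0.0379
```

```bash
python3 -m jog '[{"fingers":3,"xyz":[0,0,-0.1],"turn":[0,0,0]},{"fingers":3,"xyz":[0,0,0],"turn":[0,0,0]},{"fingers":3,"xyz":[0,0,0],"turn":[0,0,0]}]' 20;python3 -m jog '[{"fingers":3,"xyz":[0,0,-0.1],"turn":[0,0,0]},{"fingers":3,"xyz":[0,0,0],"turn":[0,0,0]},{"fingers":3,"xyz":[0,0,0],"turn":[0,0,0]}]' 20
```

```text
t: 7.07
position: [0.5097, -0.3846, 0.1679]
tool_rot: [0.0, 0.768, 0.64, 0.0]
force: [0.3, -0.5, -1.1]
width: 0.0376
t: 7.32
position: [0.5098, -0.3848, 0.1679]
tool_rot: [0.0, 0.768, 0.64, -0.0]
force: [-1.9, 1.4, 5.8]
width: 0.0378
```

```bash
python3 -m jog '[{"fingers":5,"xyz":[0,0,0],"turn":[0,0,0]},{"fingers":7,"xyz":[0,0,0],"turn":[0,0,0]},{"fingers":9.1,"xyz":[0,0,0],"turn":[0,0,0]},{"fingers":9.1,"xyz":[0,0,0],"turn":[0,0,0]},{"fingers":9.1,"xyz":[0,0,1],"turn":[0,0,0]},{"fingers":9.1,"xyz":[0,0,3],"turn":[0,0,0]},{"fingers":9.1,"xyz":[0,0,4],"turn":[0,0,0]},{"fingers":9.1,"xyz":[0,0,3.5],"turn":[0,0,0]}]' 20
python3 - <<'E'
from h import *
rep();st=shot("scene","s4",(100,120,200,150),4); shot("top","t4",(360,120,200,150),4)
E
```

```text
t: 7.98
position: [0.5094, -0.3842, 0.2837]
tool_rot: [-0.0, 0.768, 0.64, 0.0]
force: [-0.1, -1.0, 0.7]
width: 0.089
t 7.98 pos [ 50.94 -38.42  28.37] yaxis ang -10.37 zax [-2.e-04  3.e-04 -1.e+00] q6 -0.65 w 8.9 F [-0.1 -1.   0.7]
```

View pics/s4.png

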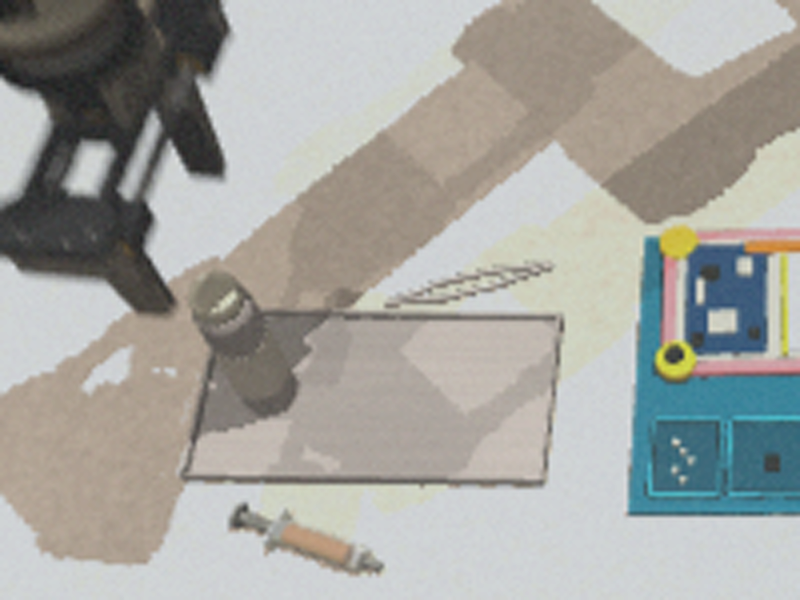

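```bash
python3 -m jog '[{"fingers":9.1,"xyz":[-0.2,1.5,0],"turn":[0,0,0]},{"fingers":9.1,"xyz":[-0.2,3.6,0],"turn":[0,0,0]},{"fingers":9.1,"xyz":[-0.2,3.6,0],"turn":[0,0,0]},{"fingers":9.1,"xyz":[-0.2,3.6,0],"turn":[0,0,0]},{"fingers":9.1,"xyz":[-0.2,3.6,0],"turn":[0,0,0]},{"fingers":9.1,"xyz":[-0.2,3.6,0],"turn":[0,0,0]},{"fingers":9.1,"xyz":[-0.2,3.6,0],"turn":[0,0,0]},{"fingers":9.1,"xyz":[-0.2,3.6,0],"turn":[0,0,0]}]'
python3 -m jog '[{"fingers":9.1,"xyz":[-0.2,3.6,0],"turn":[0,0,0]},{"fingers":9.1,"xyz":[-0.2,3.6,0],"turn":[0,0,0]},{"fingers":9.1,"xyz":[-0.2,3.6,0],"turn":[0,0,0]},{"fingers":9.1,"xyz":[-0.2,3.6,0],"turn":[0,0,0]},{"fingers":9.1,"xyz":[-0.2,3.6,0],"turn":[0,0,0]},{"fingers":9.1,"xyz":[-0.2,3.6,0],"turn":[0,0,0]},{"fingers":9.1,"xyz":[-0.2,3.6,0],"turn":[0,0,0]},{"fingers":9.1,"xyz":[-0.2,3.6,0],"turn":[0,0,0]}]'
python3 -m jog '[{"fingers":9.1,"xyz":[-0.2,3.6,0],"turn":[0,0,0]},{"fingers":9.1,"xyz":[-0.2,3.6,0],"turn":[0,0,0]},{"fingers":9.1,"xyz":[-0.2,3.6,0],"turn":[0,0,0]},{"fingers":9.1,"xyz":[-0.1,2.5,0],"turn":[0,0,0]},{"fingers":9.1,"xyz":[0,1.3,0],"turn":[0,0,0]},{"fingers":9.1,"xyz":[0,0.5,0],"turn":[0,0,0]},{"fingers":9.1,"xyz":[0,0,0],"turn":[0,0,0]},{"fingers":9.1,"xyz":[0,0,0],"turn":[0,0,0]}]'
python3 - <<'E'
from h import *
st=rep();st=shot("wrist","w5",(220,60,220,250),2.4,1.2)
for X in ((.470,.321,.132),(.458,.2635,.126)): print((proj("wrist",X,st)-[220,60])*2.4)
E
```

```text
t: 8.75
position: [0.493, -0.1157, 0.2817]
tool_rot: [-0.0, 0.768, 0.64, 0.0]
force: [0.4, 0.6, -0.0]
width: 0.091
t: 9.42
position: [0.477, 0.1723, 0.2819]
tool_rot: [0.0, 0.768, 0.64, 0.0]
force: [0.6, 0.4, -0.6]
width: 0.0911
t: 10.08
position: [0.4708, 0.3205, 0.2816]
tool_rot: [0.0, 0.768, 0.64, -0.0]
force: [-0.1, 0.9, -0.7]
width: 0.0912
t 10.08 pos [47.08 32.05 28.16] yaxis ang -10.41 zax [-2.e-04 -7.e-04 -1.e+00] q6 0.57 w 9.12 F [-0.1  0.9 -0.7]
[224.78821905 358.58936694]
[221.02241647 513.74922595]
```

View pics/w5.png

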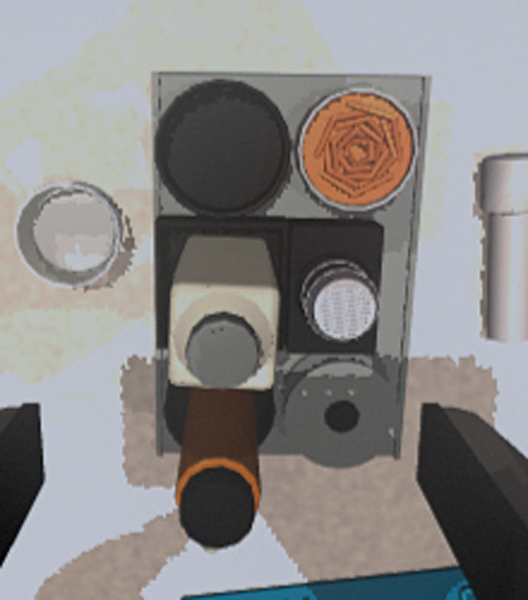

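```bash
python3 -m jog '[{"fingers":9.1,"xyz":[0,0.25,-2],"turn":[0,0,0]},{"fingers":9.1,"xyz":[0,0,-3.6],"turn":[0,0,0]},{"fingers":9.1,"xyz":[0,0,-3.2],"turn":[0,0,0]},{"fingers":8,"xyz":[0,0,-1.5],"turn":[0,0,0]},{"fingers":6.5,"xyz":[0,0,-0.6],"turn":[0,0,0]},{"fingers":5,"xyz":[0,0,0],"turn":[0,0,0]},{"fingers":4,"xyz":[0,0,0],"turn":[0,0,0]},{"fingers":3,"xyz":[0,0,0],"turn":[0,0,0]}]' 20
python3 -m jog '[{"fingers":3,"xyz":[0,0,0],"turn":[0,0,0]},{"fingers":3,"xyz":[0,0,0],"turn":[0,0,0]},{"fingers":3,"xyz":[0,0,0],"turn":[0,0,0]}]' 20
python3 -m jog '[{"fingers":3,"xyz":[0,0,0],"turn":[0,0,0]},{"fingers":3,"xyz":[0,0,0],"turn":[0,0,0]}]' 20
```

```text
t: 10.8
position: [0.4719, 0.3241, 0.1748]
tool_rot: [0.001, 0.768, 0.64, 0.002]
force: [0.5, 0.3, -0.3]
width: 0.0596
t: 11.05
position: [0.471, 0.3243, 0.1737]
tool_rot: [0.0, 0.768, 0.64, 0.001]
force: [-0.8, -0.4, 0.1]
width: 0.0401
t: 11.22
position: [0.4709, 0.3243, 0.1735]
tool_rot: [0.0, 0.768, 0.64, 0.001]
force: [-0.4, 1.0, 3.2]
width: 0.0386
```

```bash
python3 -m jog '[{"fingers":3,"xyz":[0,0,0],"turn":[0,0,0]},{"fingers":3,"xyz":[0,0,0.5],"turn":[0,0,0]},{"fingers":3,"xyz":[0,0,2.5],"turn":[0,0,0]},{"fingers":3,"xyz":[0,0,3.8],"turn":[0,0,0]},{"fingers":3,"xyz":[0,0,3.8],"turn":[0,0,0]},{"fingers":3,"xyz":[0,0,2.4],"turn":[0,0,0]},{"fingers":3,"xyz":[0,-1,1],"turn":[0,0,0]},{"fingers":3,"xyz":[0,-2.5,0],"turn":[0,0,0]}]' 20
python3 -m jog '[{"fingers":3,"xyz":[0.3,-3.6,0],"turn":[0,0,0]},{"fingers":3,"xyz":[0.3,-3.6,0],"turn":[0,0,0]},{"fingers":3,"xyz":[0.3,-3.6,0],"turn":[0,0,0]},{"fingers":3,"xyz":[0.3,-3.6,0],"turn":[0,0,0]},{"fingers":3,"xyz":[0.3,-3.6,0],"turn":[0,0,0]},{"fingers":3,"xyz":[0.3,-3.6,0],"turn":[0,0,0]},{"fingers":3,"xyz":[0.3,-3.6,0],"turn":[0,0,0]},{"fingers":3,"xyz":[0.3,-3.6,0],"turn":[0,0,0]}]' 20
python3 -m jog '[{"fingers":3,"xyz":[0.3,-3.6,0],"turn":[0,0,0]},{"fingers":3,"xyz":[0.3,-3.6,0],"turn":[0,0,0]},{"fingers":3,"xyz":[0.3,-3.6,0],"turn":[0,0,0]},{"fingers":3,"xyz":[0.3,-3.6,0],"turn":[0,0,0]},{"fingers":3,"xyz":[0.3,-3.6,0],"turn":[0,0,0]},{"fingers":3,"xyz":[0.3,-3.6,0],"turn":[0,0,0]},{"fingers":3,"xyz":[0.3,-3.6,0],"turn":[0,0,0]},{"fingers":3,"xyz":[0,-3,0],"turn":[0,0,0]}]' 20
python3 -m jog '[{"fingers":3,"xyz":[0,-1.8,0],"turn":[0,0,0]},{"fingers":3,"xyz":[0,-1,0],"turn":[0,0,0]},{"fingers":3,"xyz":[0,0,-2],"turn":[0,0,0]},{"fingers":3,"xyz":[0,0,-3.6],"turn":[0,0,0]},{"fingers":3,"xyz":[0,0,-3.6],"turn":[0,0,0]},{"fingers":3,"xyz":[0,0,-2.4],"turn":[0,0,0]},{"fingers":3,"xyz":[0,0,-1.4],"turn":[0,0,0]},{"fingers":3,"xyz":[0,0,-0.6],"turn":[0,0,0]}]' 20
```

```text
t: 11.88
position: [0.4713, 0.2902, 0.3154]
tool_rot: [0.001, 0.767, 0.641, 0.003]
force: [1.2, 0.2, -2.6]
width: 0.0383
t: 12.55
position: [0.4933, -0.0011, 0.3108]
tool_rot: [-0.001, 0.768, 0.64, -0.001]
force: [1.2, -0.8, -1.4]
width: 0.0381
t: 13.22
position: [0.5142, -0.2834, 0.3104]
tool_rot: [-0.002, 0.768, 0.64, -0.001]
force: [-0.0, 0.6, -0.9]
width: 0.0381
t: 13.88
position: [0.5134, -0.3068, 0.1721]
tool_rot: [-0.004, 0.768, 0.64, -0.001]
force: [-0.6, 0.2, -2.2]
width: 0.0385
```

Run:
```python
from h import *
rep();st=shot("scene","s6",(100,120,200,150),4)
```

```text
t 13.88 pos [ 51.34 -30.68  17.21] yaxis ang -10.34 zax [-0.006   0.0055 -1.    ] q6 -0.56 w 3.85 F [-0.6  0.2 -2.2]
```

View pics/s6.png

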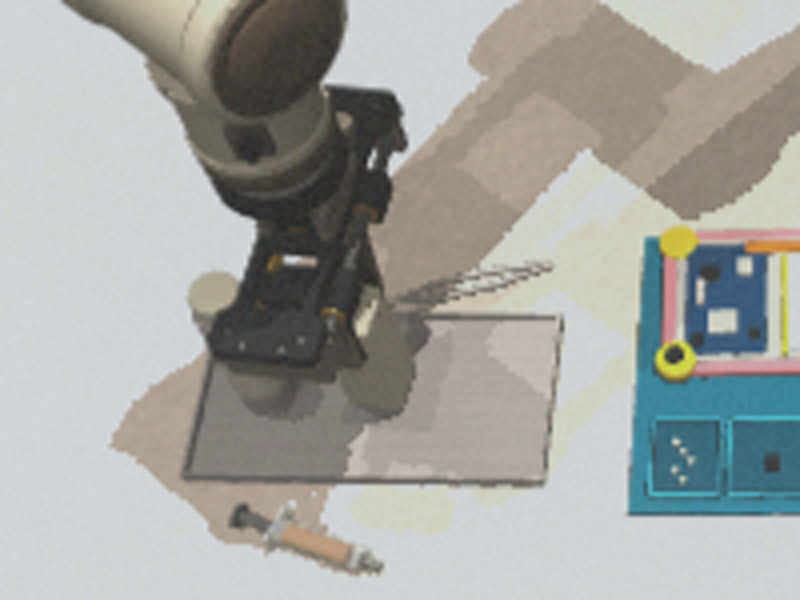

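```bash
python3 -m jog '[{"fingers":3,"xyz":[0,0,0],"turn":[0,0,0]},{"fingers":3,"xyz":[0,0,0],"turn":[0,0,0]},{"fingers":3,"xyz":[0,0,-0.4],"turn":[0,0,0]},{"fingers":3,"xyz":[0,0,-0.2],"turn":[0,0,0]},{"fingers":3,"xyz":[0,0,0],"turn":[0,0,0]},{"fingers":3,"xyz":[0,0,0],"turn":[0,0,0]}]' 20
python3 -m jog '[{"fingers":3,"xyz":[0,0,-0.15],"turn":[0,0,0]},{"fingers":3,"xyz":[0,0,0],"turn":[0,0,0]},{"fingers":3,"xyz":[0,0,0],"turn":[0,0,0]}]' 20
```

```text
t: 14.43
position: [0.5156, -0.309, 0.1709]
tool_rot: [0.0, 0.768, 0.64, 0.0]
force: [0.3, 0.7, -2.2]
width: 0.0384
t: 14.68
position: [0.5156, -0.309, 0.1692]
tool_rot: [-0.0, 0.768, 0.64, 0.0]
force: [-0.1, -0.2, -1.6]
width: 0.0386
```

```bash
python3 -m jog '[{"fingers":3,"xyz":[0,0,-0.1],"turn":[0,0,0]},{"fingers":3,"xyz":[0,0,0],"turn":[0,0,0]},{"fingers":3,"xyz":[0,0,0],"turn":[0,0,0]}]' 20
python3 -m jog '[{"fingers":3,"xyz":[0,0,-0.1],"turn":[0,0,0]},{"fingers":3,"xyz":[0,0,0],"turn":[0,0,0]},{"fingers":3,"xyz":[0,0,0],"turn":[0,0,0]}]' 20
```

```text
t: 14.93
position: [0.5157, -0.3093, 0.169]
tool_rot: [0.0, 0.768, 0.64, -0.0]
force: [-2.8, 0.5, 5.1]
width: 0.0385
t: 15.18
position: [0.5158, -0.3095, 0.169]
tool_rot: [0.001, 0.768, 0.64, -0.0]
force: [-3.3, 1.7, 10.0]
width: 0.0382
```

```bash
python3 -m jog '[{"fingers":3,"xyz":[0,0,0.1],"turn":[0,0,0]},{"fingers":5,"xyz":[0,0,0],"turn":[0,0,0]},{"fingers":7,"xyz":[0,0,0],"turn":[0,0,0]},{"fingers":9.1,"xyz":[0,0,0],"turn":[0,0,0]},{"fingers":9.1,"xyz":[0,0,0],"turn":[0,0,0]},{"fingers":9.1,"xyz":[0,0,1],"turn":[0,0,0]},{"fingers":9.1,"xyz":[0,0,3],"turn":[0,0,0]},{"fingers":9.1,"xyz":[0,0,4],"turn":[0,0,0]}]' 20
python3 -m jog '[{"fingers":9.1,"xyz":[0,0,2.5],"turn":[0,0,0]},{"fingers":9.1,"xyz":[0,0,1],"turn":[0,0,0]}]' 20
python3 - <<'E'
from h import *
rep();st=shot("scene","s7",(100,120,200,150),4)
E
```

```text
t: 15.85
position: [0.514, -0.3076, 0.2459]
tool_rot: [-0.004, 0.768, 0.64, -0.0]
force: [0.2, -0.5, -0.5]
width: 0.0828
t: 16.02
position: [0.517, -0.3102, 0.2892]
tool_rot: [0.004, 0.768, 0.64, 0.001]
force: [0.2, 0.0, 0.4]
width: 0.0908
t 16.02 pos [ 51.7  -31.02  28.92] yaxis ang -10.37 zax [ 0.0065 -0.0058 -1.    ] q6 -0.56 w 9.08 F [0.2 0.  0.4]
```

View pics/s7.png

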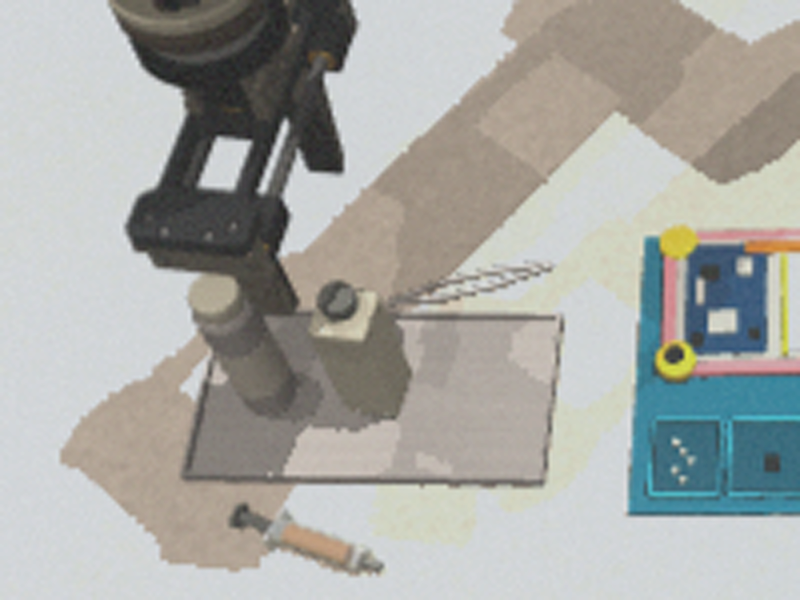

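```bash
python3 -m jog '[{"fingers":9.1,"xyz":[0,1,0],"turn":[0,0,0]},{"fingers":9.1,"xyz":[0,2.5,0],"turn":[0,0,0]},{"fingers":9.1,"xyz":[-0.4,3.6,0],"turn":[0,0,0]},{"fingers":9.1,"xyz":[-0.4,3.6,0],"turn":[0,0,0]},{"fingers":9.1,"xyz":[-0.4,3.6,0],"turn":[0,0,0]},{"fingers":9.1,"xyz":[-0.4,3.6,0],"turn":[0,0,0]},{"fingers":9.1,"xyz":[-0.4,3.6,0],"turn":[0,0,0]},{"fingers":9.1,"xyz":[-0.4,3.6,0],"turn":[0,0,0]}]'
python3 -m jog '[{"fingers":9.1,"xyz":[-0.4,3.6,0],"turn":[0,0,0]},{"fingers":9.1,"xyz":[-0.4,3.6,0],"turn":[0,0,0]},{"fingers":9.1,"xyz":[-0.4,3.6,0],"turn":[0,0,0]},{"fingers":9.1,"xyz":[-0.4,3.6,0],"turn":[0,0,0]},{"fingers":9.1,"xyz":[-0.4,3.6,0],"turn":[0,0,0]},{"fingers":9.1,"xyz":[-0.4,3.6,0],"turn":[0,0,0]},{"fingers":9.1,"xyz":[-0.4,3.6,0],"turn":[0,0,0]},{"fingers":9.1,"xyz":[-0.4,3.6,0],"turn":[0,0,0]}]'
python3 -m jog '[{"fingers":9.1,"xyz":[-0.2,2.2,0],"turn":[0,0,0]},{"fingers":9.1,"xyz":[0,1,0],"turn":[0,0,0]},{"fingers":9.1,"xyz":[0,0.4,0],"turn":[0,0,0]},{"fingers":9.1,"xyz":[0,0,0],"turn":[0,0,0]},{"fingers":9.1,"xyz":[0,0,0],"turn":[0,0,0]}]'
python3 - <<'E'
from h import *
st=rep();st=shot("wrist","w8",(220,40,220,250),2.4,1.2)
for X in ((.457,.266,.126),(.5165,.3123,.064),(.4673,.3223,.027),(.479,.3812,.027)): print((proj("wrist",X,st)-[220,40])*2.4)
E
```

```text
t: 16.73
position: [0.4895, -0.0553, 0.2801]
tool_rot: [-0.002, 0.768, 0.64, -0.001]
force: [-0.2, -0.2, 0.1]
width: 0.0908
t: 17.4
position: [0.4572, 0.2319, 0.2802]
tool_rot: [-0.001, 0.768, 0.64, -0.002]
force: [-0.1, -0.4, 0.1]
width: 0.0908
t: 17.82
position: [0.4574, 0.265, 0.2823]
tool_rot: [-0.0, 0.768, 0.64, -0.001]
force: [0.2, 0.1, 0.3]
width: 0.0912
t 17.82 pos [45.74 26.5  28.23] yaxis ang -10.42 zax [-0.0016 -0.001  -1.    ] q6 0.48 w 9.12 F [0.2 0.1 0.3]
[226.45330603 398.34375842]
[357.40905995 210.03649227]
[227.31706267 201.99345616]
[229.35336727  51.91369069]
```

View pics/w8.png

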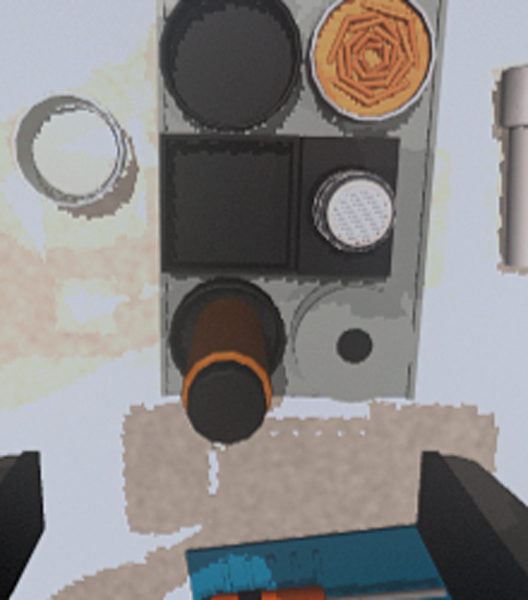

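```bash
python3 -m jog '[{"fingers":9.1,"xyz":[0,0,-2],"turn":[0,0,0]},{"fingers":9.1,"xyz":[0,0,-3.6],"turn":[0,0,0]},{"fingers":8,"xyz":[0,0,-3.2],"turn":[0,0,0]},{"fingers":7,"xyz":[0,0,-1.6],"turn":[0,0,0]},{"fingers":6,"xyz":[0,0,-0.6],"turn":[0,0,0]},{"fingers":5,"xyz":[0,0,0],"turn":[0,0,0]},{"fingers":4,"xyz":[0,0,0],"turn":[0,0,0]},{"fingers":2.5,"xyz":[0,0,0],"turn":[0,0,0]}]' 20
python3 -m jog '[{"fingers":2.5,"xyz":[0,0,0],"turn":[0,0,0]},{"fingers":2.5,"xyz":[0,0,0],"turn":[0,0,0]},{"fingers":2.5,"xyz":[0,0,0],"turn":[0,0,0]},{"fingers":2.5,"xyz":[0,0,0],"turn":[0,0,0]},{"fingers":2.5,"xyz":[0,0,0],"turn":[0,0,0]},{"fingers":2.5,"xyz":[0,0,0],"turn":[0,0,0]}]' 20
```

```text
t: 18.53
position: [0.4589, 0.266, 0.1751]
tool_rot: [0.001, 0.768, 0.64, 0.002]
force: [0.0, 1.0, 0.4]
width: 0.0528
t: 19.03
position: [0.4579, 0.2663, 0.174]
tool_rot: [0.0, 0.768, 0.64, 0.0]
force: [-1.3, 0.4, 5.5]
width: 0.0312
```

```bash
python3 -m jog '[{"fingers":2.5,"xyz":[0,0,0.5],"turn":[0,0,0]},{"fingers":2.5,"xyz":[0,0,2.5],"turn":[0,0,0]},{"fingers":2.5,"xyz":[0,0,3.8],"turn":[0,0,0]},{"fingers":2.5,"xyz":[0,0,3.8],"turn":[0,0,0]},{"fingers":2.5,"xyz":[0,0,2.4],"turn":[0,0,0]},{"fingers":2.5,"xyz":[0,-1,1],"turn":[0,0,0]},{"fingers":2.5,"xyz":[0,-2.5,0],"turn":[0,0,0]},{"fingers":2.5,"xyz":[0.5,-3.6,0],"turn":[0,0,0]}]' 20
python3 -m jog '[{"fingers":2.5,"xyz":[0.5,-3.6,0],"turn":[0,0,0]},{"fingers":2.5,"xyz":[0.5,-3.6,0],"turn":[0,0,0]},{"fingers":2.5,"xyz":[0.5,-3.6,0],"turn":[0,0,0]},{"fingers":2.5,"xyz":[0.5,-3.6,0],"turn":[0,0,0]},{"fingers":2.5,"xyz":[0.5,-3.6,0],"turn":[0,0,0]},{"fingers":2.5,"xyz":[0.5,-3.6,0],"turn":[0,0,0]},{"fingers":2.5,"xyz":[0.5,-3.6,0],"turn":[0,0,0]},{"fingers":2.5,"xyz":[0.5,-3.6,0],"turn":[0,0,0]}]' 20
python3 -m jog '[{"fingers":2.5,"xyz":[0.5,-3.6,0],"turn":[0,0,0]},{"fingers":2.5,"xyz":[0.5,-3.6,0],"turn":[0,0,0]},{"fingers":2.5,"xyz":[0.5,-3,0],"turn":[0,0,0]},{"fingers":2.5,"xyz":[0.3,-2,0],"turn":[0,0,0]},{"fingers":2.5,"xyz":[0,-1.2,0],"turn":[0,0,0]},{"fingers":2.5,"xyz":[0,-0.8,-1],"turn":[0,0,0]},{"fingers":2.5,"xyz":[0,0,-2.5],"turn":[0,0,0]},{"fingers":2.5,"xyz":[0,0,-3.2],"turn":[0,0,0]}]' 20
python3 -m jog '[{"fingers":2.5,"xyz":[0,0,-3],"turn":[0,0,0]},{"fingers":2.5,"xyz":[0,0,-2],"turn":[0,0,0]},{"fingers":2.5,"xyz":[0,0,-1.2],"turn":[0,0,0]},{"fingers":2.5,"xyz":[0,0,-0.7],"turn":[0,0,0]},{"fingers":2.5,"xyz":[0,0,-0.3],"turn":[0,0,0]},{"fingers":2.5,"xyz":[0,0,0],"turn":[0,0,0]},{"fingers":2.5,"xyz":[0,0,0],"turn":[0,0,0]}]' 20
python3 - <<'E'
from h import *
rep();st=shot("scene","s9",(100,120,200,150),4)
E
```

```text
t: 19.7
position: [0.4617, 0.1952, 0.3128]
tool_rot: [-0.0, 0.767, 0.642, -0.0]
force: [0.1, -0.3, -0.6]
width: 0.0316
t: 20.37
position: [0.5014, -0.0951, 0.3114]
tool_rot: [-0.001, 0.768, 0.64, -0.001]
force: [0.9, -0.1, -0.8]
width: 0.0318
t: 21.03
position: [0.521, -0.2354, 0.2466]
tool_rot: [0.002, 0.768, 0.64, 0.001]
force: [0.1, -0.3, -1.8]
width: 0.0313
t: 21.62
position: [0.5213, -0.2353, 0.1755]
tool_rot: [0.001, 0.768, 0.64, 0.0]
force: [-0.9, 0.5, -2.2]
width: 0.0318
t 21.62 pos [ 52.13 -23.53  17.55] yaxis ang -10.36 zax [ 0.0019 -0.0014 -1.    ] q6 -0.45 w 3.18 F [-0.9  0.5 -2.2]
```

View pics/s9.png

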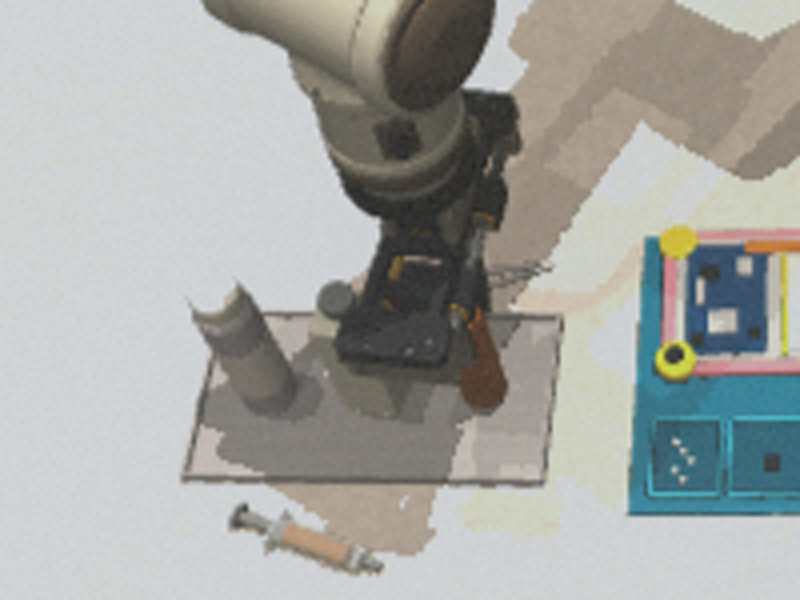

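```bash
python3 -m jog '[{"fingers":2.5,"xyz":[0,0,-0.3],"turn":[0,0,0]},{"fingers":2.5,"xyz":[0,0,-0.2],"turn":[0,0,0]},{"fingers":2.5,"xyz":[0,0,0],"turn":[0,0,0]},{"fingers":2.5,"xyz":[0,0,0],"turn":[0,0,0]}]' 20
python3 -m jog '[{"fingers":2.5,"xyz":[0,0,-0.1],"turn":[0,0,0]},{"fingers":2.5,"xyz":[0,0,0],"turn":[0,0,0]},{"fingers":2.5,"xyz":[0,0,0],"turn":[0,0,0]}]' 20
```

```text
t: 22.0
position: [0.5205, -0.235, 0.1692]
tool_rot: [-0.0, 0.768, 0.64, -0.0]
force: [-0.3, -0.1, -1.2]
width: 0.0315
t: 22.25
position: [0.5208, -0.2352, 0.169]
tool_rot: [0.0, 0.768, 0.64, -0.0]
force: [-1.1, 0.8, 3.4]
width: 0.0315
```

```bash
python3 -m jog '[{"fingers":4,"xyz":[0,0,0],"turn":[0,0,0]},{"fingers":6,"xyz":[0,0,0],"turn":[0,0,0]},{"fingers":9.1,"xyz":[0,0,0],"turn":[0,0,0]},{"fingers":9.1,"xyz":[0,0,0],"turn":[0,0,0]},{"fingers":9.1,"xyz":[0,0,0],"turn":[0,0,0]},{"fingers":9.1,"xyz":[0,0,1],"turn":[0,0,0]},{"fingers":9.1,"xyz":[0,0,2.5],"turn":[0,0,0]},{"fingers":9.1,"xyz":[0,0,3.5],"turn":[0,0,0]}]' 20
python3 -m jog '[{"fingers":9.1,"xyz":[0,0,2.5],"turn":[0,0,0]},{"fingers":9.1,"xyz":[0,0.5,1.5],"turn":[0,0,0]},{"fingers":9.1,"xyz":[0,2,0.5],"turn":[0,0,0]},{"fingers":9.1,"xyz":[0,3.5,0],"turn":[0,0,0]},{"fingers":9.1,"xyz":[0,3.8,0],"turn":[0,0,0]},{"fingers":9.1,"xyz":[0,3.8,0],"turn":[0,0,0]}]' 20
python3 - <<'E'
from h import *
rep();st=shot("scene","s10",(100,120,200,150),4)
E
```

```text
t: 22.92
position: [0.519, -0.2339, 0.2365]
tool_rot: [-0.003, 0.768, 0.64, -0.001]
force: [0.3, -0.3, 0.0]
width: 0.0828
t: 23.42
position: [0.5205, -0.0979, 0.2843]
tool_rot: [0.001, 0.769, 0.64, 0.0]
force: [0.9, 0.1, 0.6]
width: 0.0914
t 23.42 pos [52.05 -9.79 28.43] yaxis ang -10.45 zax [ 1.3e-03 -4.0e-04 -1.0e+00] q6 -0.23 w 9.14 F [0.9 0.1 0.6]
```

View pics/s10.png

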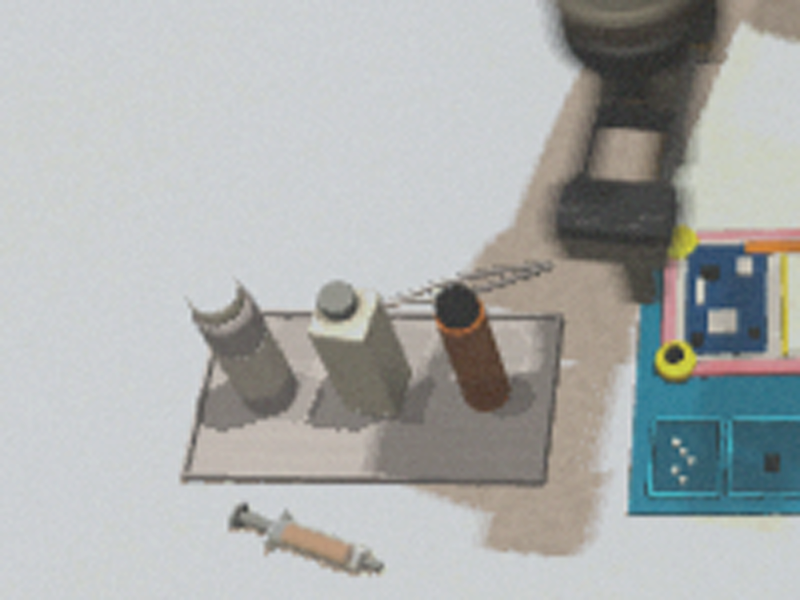

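```bash
python3 -m jog '[{"fingers":9.1,"xyz":[0,3.6,0],"turn":[0,0,0]},{"fingers":9.1,"xyz":[0,3.6,0],"turn":[0,0,0]},{"fingers":9.1,"xyz":[0,3.6,0],"turn":[0,0,0]},{"fingers":9.1,"xyz":[0,3.6,0],"turn":[0,0,0]},{"fingers":9.1,"xyz":[0,3.6,0],"turn":[0,0,0]},{"fingers":9.1,"xyz":[0,3.6,0],"turn":[0,0,0]},{"fingers":9.1,"xyz":[0,3.6,0],"turn":[0,0,0]},{"fingers":9.1,"xyz":[0,3.6,0],"turn":[0,0,0]}]'
python3 -m jog '[{"fingers":9.1,"xyz":[0,3.6,0],"turn":[0,0,0]},{"fingers":9.1,"xyz":[-0.2,3.2,-1],"turn":[0,0,0]},{"fingers":9.1,"xyz":[-0.2,2.6,-2.5],"turn":[0,0,0]},{"fingers":9.1,"xyz":[0,1.7,-2.5],"turn":[0,0,0]},{"fingers":9.1,"xyz":[0,0.8,-1.5],"turn":[0,0,0]},{"fingers":9.1,"xyz":[0,0.4,-0.7],"turn":[0,0,0]},{"fingers":9.1,"xyz":[0,0,0],"turn":[0,0,0]},{"fingers":9.1,"xyz":[0,0,0],"turn":[0,0,0]}]'
python3 - <<'E'
from h import *
st=rep();st=shot("wrist","w11",(200,60,250,250),2.3,1.2)
for X in ((.5165,.3123,.064),(.4673,.3223,.027)): print((proj("wrist",X,st)-[200,60])*2.3)
E
```

```text
t: 24.13
position: [0.5204, 0.1907, 0.2841]
tool_rot: [0.0, 0.768, 0.64, 0.0]
force: [0.6, 0.6, -0.6]
width: 0.0911
t: 24.8
position: [0.5171, 0.3117, 0.2021]
tool_rot: [0.0, 0.768, 0.64, 0.0]
force: [-0.2, 0.0, 0.1]
width: 0.0908
t 24.80 pos [51.71 31.17 20.21] yaxis ang -10.38 zax [ 8.e-04  0.e+00 -1.e+00] q6 0.52 w 9.08 F [-0.2  0.   0.1]
[261.55055172 355.03700592]
[124.79123067 319.37585599]
```

View pics/w11.png

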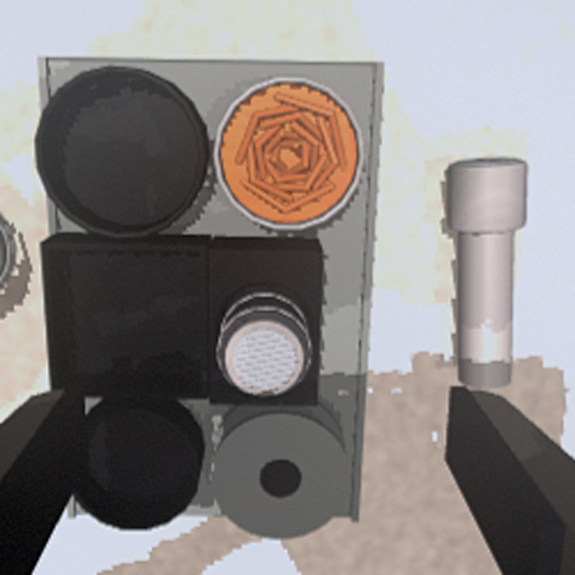

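```bash
python3 -m jog '[{"fingers":9.1,"xyz":[0,0,-2.5],"turn":[0,0,0]},{"fingers":8,"xyz":[0,0,-3],"turn":[0,0,0]},{"fingers":7,"xyz":[0,0,-1.5],"turn":[0,0,0]},{"fingers":6,"xyz":[0,0,-0.7],"turn":[0,0,0]},{"fingers":4,"xyz":[0,0,0],"turn":[0,0,0]},{"fingers":2.4,"xyz":[0,0,0],"turn":[0,0,0]},{"fingers":2.2,"xyz":[0,0,0],"turn":[0,0,0]},{"fingers":2.2,"xyz":[0,0,0],"turn":[0,0,0]}]' 35
python3 -m jog '[{"fingers":2.2,"xyz":[0,0,0],"turn":[0,0,0]},{"fingers":2.2,"xyz":[0,0,0],"turn":[0,0,0]},{"fingers":2.2,"xyz":[0,0,0],"turn":[0,0,0]},{"fingers":2.2,"xyz":[0,0,0],"turn":[0,0,0]},{"fingers":2.2,"xyz":[0,0,0],"turn":[0,0,0]},{"fingers":2.2,"xyz":[0,0,0],"turn":[0,0,0]}]' 35
```

```text
t: 25.52
position: [0.5178, 0.3123, 0.1262]
tool_rot: [0.001, 0.768, 0.64, 0.002]
force: [0.3, -0.1, -0.2]
width: 0.0465
t: 26.02
position: [0.5164, 0.3123, 0.1249]
tool_rot: [-0.0, 0.768, 0.64, -0.0]
force: [-3.8, -0.4, 6.0]
width: 0.0294
```

```bash
python3 -m jog '[{"fingers":2.2,"xyz":[0,0,0.4],"turn":[0,0,0]},{"fingers":2.2,"xyz":[0,0,0.6],"turn":[0,0,0]},{"fingers":2.2,"xyz":[0,0,0.8],"turn":[0,0,0]},{"fingers":2.2,"xyz":[0,0,0.8],"turn":[0,0,0]},{"fingers":2.2,"xyz":[0,0,0.8],"turn":[0,0,0]}]' 35
python3 -m jog '[{"fingers":2.2,"xyz":[0,0,1],"turn":[0,0,0]},{"fingers":2.2,"xyz":[0,0,1.5],"turn":[0,0,0]},{"fingers":2.2,"xyz":[0,0,1.5],"turn":[0,0,0]},{"fingers":2.2,"xyz":[0,0,1],"turn":[0,0,0]},{"fingers":2.2,"xyz":[0,0,0],"turn":[0,0,0]}]' 35
python3 - <<'E'
from h import *
st=rep();st=shot("wrist","w12",(200,60,250,250),2.3,1.2);shot("scene","s12",(360,110,130,130),4)
E
```

```text
t: 26.43
position: [0.5168, 0.312, 0.1596]
tool_rot: [0.0, 0.768, 0.64, 0.0]
force: [0.0, -0.3, -1.1]
width: 0.0295
t: 26.85
position: [0.5184, 0.3127, 0.2126]
tool_rot: [0.001, 0.768, 0.64, 0.003]
force: [0.5, 0.1, -1.6]
width: 0.0291
t 26.85 pos [51.84 31.27 21.26] yaxis ang -10.37 zax [ 0.0066  0.0023 -1.    ] q6 0.52 w 2.91 F [ 0.5  0.1 -1.6]
```

View pics/w12.png

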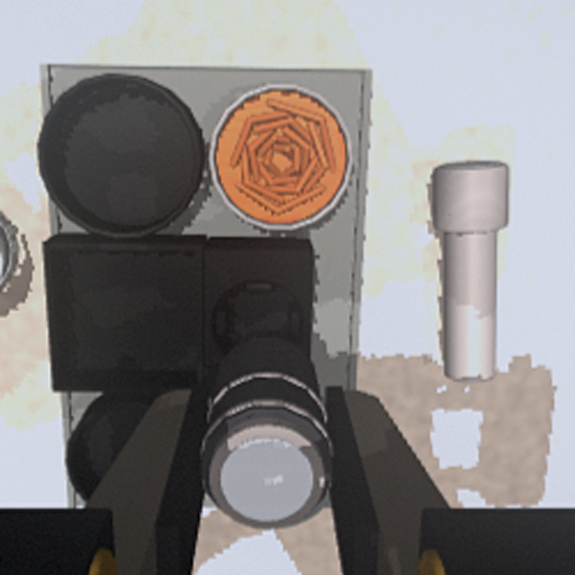

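View pics/s12.png

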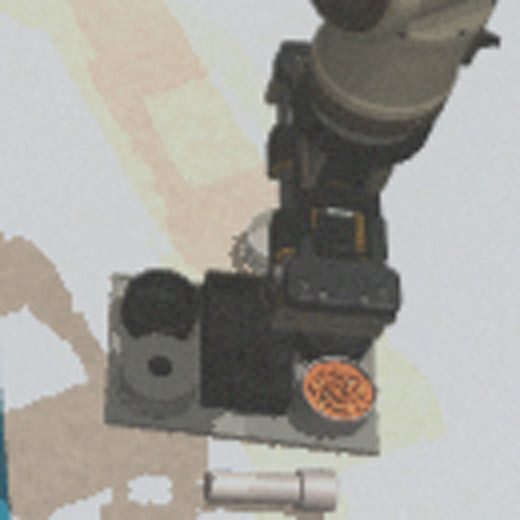

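```bash
python3 -m jog '[{"fingers":2.2,"xyz":[0.3,-1,0],"turn":[0,0,0]},{"fingers":2.2,"xyz":[0.6,-2.5,0],"turn":[0,0,0]},{"fingers":2.2,"xyz":[0.8,-3.5,0],"turn":[0,0,0]},{"fingers":2.2,"xyz":[0.8,-3.5,0],"turn":[0,0,0]},{"fingers":2.2,"xyz":[0.8,-3.5,0],"turn":[0,0,0]},{"fingers":2.2,"xyz":[0.8,-3.5,0],"turn":[0,0,0]},{"fingers":2.2,"xyz":[0.8,-3.5,0],"turn":[0,0,0]},{"fingers":2.2,"xyz":[0.8,-3,0],"turn":[0,0,0]}]' 35
python3 -m jog '[{"fingers":2.2,"xyz":[0.6,-2,0],"turn":[0,0,0]},{"fingers":2.2,"xyz":[0.4,-1.2,0],"turn":[0,0,0]},{"fingers":2.2,"xyz":[0.3,-0.6,0],"turn":[0,0,0]},{"fingers":2.2,"xyz":[0,-0.3,-1],"turn":[0,0,0]},{"fingers":2.2,"xyz":[0,0,-1.5],"turn":[0,0,0]},{"fingers":2.2,"xyz":[0,0,-0.7],"turn":[0,0,0]},{"fingers":2.2,"xyz":[0,0,0],"turn":[0,0,0]},{"fingers":2.2,"xyz":[0,0,0],"turn":[0,0,0]}]' 35
python3 - <<'E'
from h import *
st=rep();st=shot("wrist","w13",(180,60,280,250),2.3,1.2);shot("scene","s13",(250,150,120,100),6)
print((proj("wrist",(.5863,.0302,.009),st)-[180,60])*2.3)
E
```

```text
t: 27.62
position: [0.573, 0.0691, 0.207]
tool_rot: [-0.001, 0.768, 0.64, -0.001]
force: [0.5, 1.4, -0.8]
width: 0.029
t: 28.28
position: [0.5858, 0.032, 0.1752]
tool_rot: [-0.001, 0.768, 0.641, -0.001]
force: [0.0, -0.8, -1.4]
width: 0.0295
t 28.28 pos [58.58  3.2  17.52] yaxis ang -10.29 zax [-2.1e-03  5.0e-04 -1.0e+00] q6 0.03 w 2.95 F [ 0.  -0.8 -1.4]
[313.42267255 334.92994318]
```

View pics/w13.png

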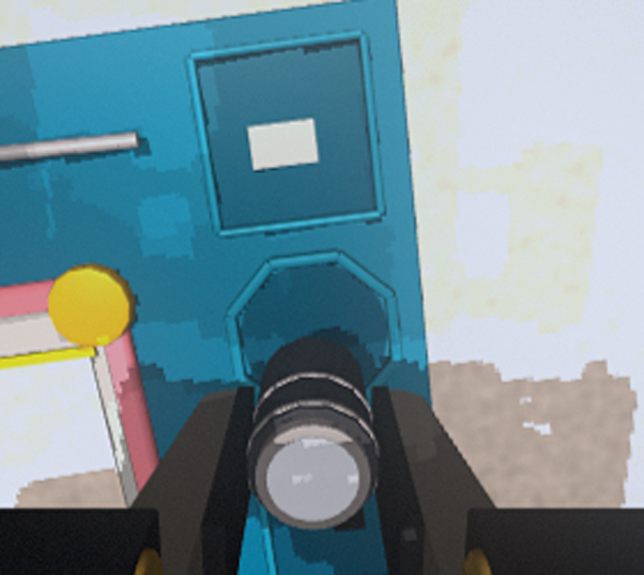

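View pics/s13.png

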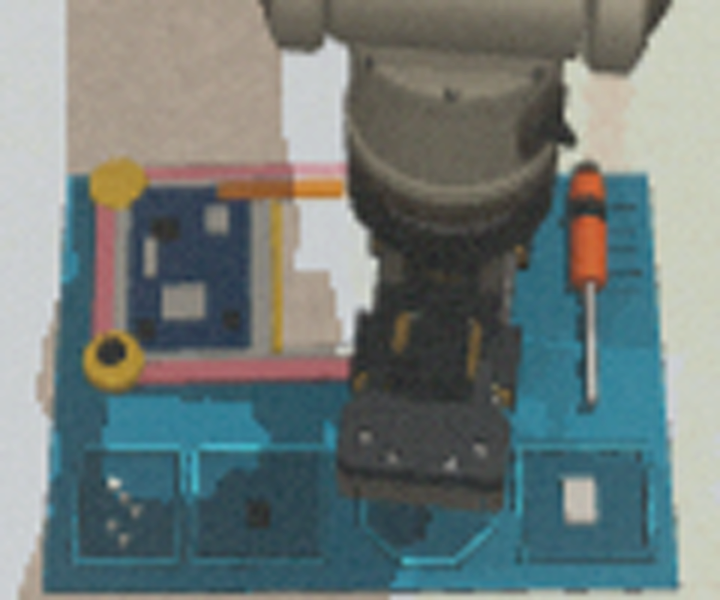

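```bash
python3 -m jog '[{"fingers":2.2,"xyz":[0,0,-1.5],"turn":[0,0,0]},{"fingers":2.2,"xyz":[0,0,-1.9],"turn":[0,0,0]},{"fingers":2.2,"xyz":[0,0,-1],"turn":[0,0,0]},{"fingers":2.2,"xyz":[0,0,-0.5],"turn":[0,0,0]},{"fingers":2.2,"xyz":[0,0,-0.2],"turn":[0,0,0]},{"fingers":2.2,"xyz":[0,0,0],"turn":[0,0,0]},{"fingers":2.2,"xyz":[0,0,0],"turn":[0,0,0]},{"fingers":2.2,"xyz":[0,0,0],"turn":[0,0,0]}]' 35
python3 -m jog '[{"fingers":2.2,"xyz":[0,0,-0.1],"turn":[0,0,0]},{"fingers":2.2,"xyz":[0,0,0],"turn":[0,0,0]},{"fingers":2.2,"xyz":[0,0,0],"turn":[0,0,0]}]' 35
python3 -c "
from h import *
st=rep();shot('wrist','w14',(180,60,280,250),2.3,1.2)"
```

```text
t: 29.05
position: [0.5873, 0.031, 0.1263]
tool_rot: [0.001, 0.768, 0.64, 0.001]
force: [0.8, 0.6, -1.9]
width: 0.0291
t: 29.3
position: [0.5867, 0.031, 0.1244]
tool_rot: [0.0, 0.768, 0.64, 0.0]
force: [1.2, 0.2, -1.7]
width: 0.029
t 29.30 pos [58.67  3.1  12.44] yaxis ang -10.37 zax [ 4.e-04 -0.e+00 -1.e+00] q6 0.03 w 2.9 F [ 1.2  0.2 -1.7]
```

View pics/w14.png

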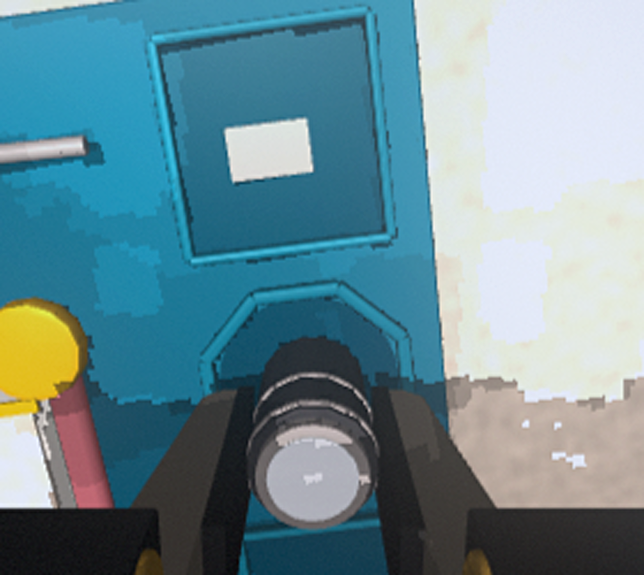

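Centred in the pocket; lower in 1 mm steps.

```bash
python3 -m jog '[{"fingers":2.2,"xyz":[0,0,-0.1],"turn":[0,0,0]},{"fingers":2.2,"xyz":[0,0,-0.1],"turn":[0,0,0]},{"fingers":2.2,"xyz":[0,0,0],"turn":[0,0,0]},{"fingers":2.2,"xyz":[0,0,0],"turn":[0,0,0]}]' 35
python3 -m jog '[{"fingers":2.2,"xyz":[0,0,-0.1],"turn":[0,0,0]},{"fingers":2.2,"xyz":[0,0,0],"turn":[0,0,0]},{"fingers":2.2,"xyz":[0,0,0],"turn":[0,0,0]}]' 35
```

```text
t: 29.68
position: [0.5865, 0.0311, 0.122]
tool_rot: [-0.0, 0.768, 0.64, -0.0]
force: [-0.1, 0.5, -0.6]
width: 0.0291
t: 29.93
position: [0.5865, 0.0311, 0.1211]
tool_rot: [-0.0, 0.768, 0.64, -0.0]
force: [-0.0, -0.1, -1.9]
width: 0.029
```

```bash
python3 -m jog '[{"fingers":2.2,"xyz":[0,0,-0.1],"turn":[0,0,0]},{"fingers":2.2,"xyz":[0,0,0],"turn":[0,0,0]},{"fingers":2.2,"xyz":[0,0,0],"turn":[0,0,0]}]' 35
```

```text
t: 30.18
position: [0.5867, 0.031, 0.1209]
tool_rot: [0.0, 0.768, 0.64, -0.0]
force: [-3.0, -0.2, 5.2]
width: 0.0293
```

```bash
python3 -m jog '[{"fingers":3.2,"xyz":[0,0,0],"turn":[0,0,0]},{"fingers":3.8,"xyz":[0,0,0],"turn":[0,0,0]},{"fingers":5,"xyz":[0,0,0],"turn":[0,0,0]},{"fingers":6,"xyz":[0,0,0],"turn":[0,0,0]},{"fingers":6,"xyz":[0,0,0],"turn":[0,0,0]},{"fingers":6,"xyz":[0,0,1],"turn":[0,0,0]},{"fingers":6,"xyz":[0,0,2.5],"turn":[0,0,0]},{"fingers":6,"xyz":[0,0,3],"turn":[0,0,0]}]' 20
python3 -m jog '[{"fingers":6,"xyz":[0,0,3.5],"turn":[0,0,0]},{"fingers":8,"xyz":[0,0,3.5],"turn":[0,0,0]},{"fingers":9.1,"xyz":[0,0,2.5],"turn":[0,0,0]},{"fingers":9.1,"xyz":[0,0,0.6],"turn":[0,0,0]}]' 20
python3 -c "
from h import *
st=rep();st=shot('wrist','w15',(180,60,280,250),2.3,1.2);print((proj('wrist',(.5863,.0302,.06),st)-[180,60])*2.3)"
```

```text
t: 30.85
position: [0.5852, 0.0312, 0.1844]
tool_rot: [-0.002, 0.768, 0.64, -0.002]
force: [-0.5, 0.5, 0.4]
width: 0.0598
t: 31.18
position: [0.5887, 0.0308, 0.293]
tool_rot: [0.004, 0.768, 0.64, 0.003]
force: [0.4, -0.4, 0.4]
width: 0.0773
t 31.18 pos [58.87  3.08 29.3 ] yaxis ang -10.36 zax [ 0.0103 -0.0015 -0.9999] q6 0.03 w 7.73 F [ 0.4 -0.4  0.4]
[299.90217543 288.12978603]
```

View pics/w15.png

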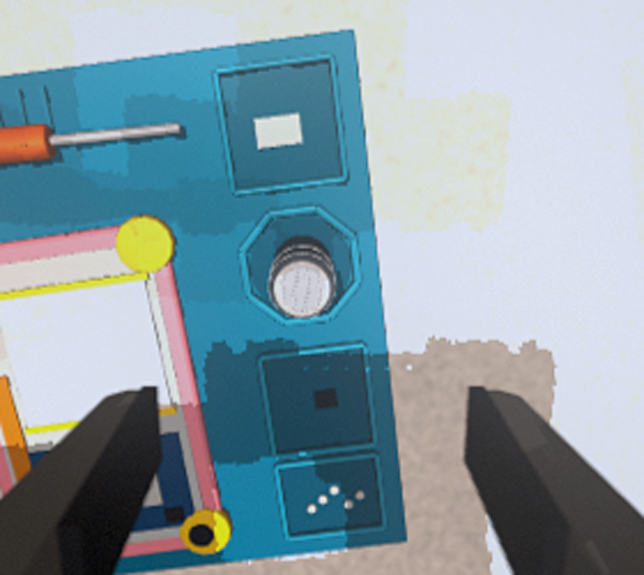

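```bash
python3 -m jog '[{"fingers":9.1,"xyz":[-0.3,-1,0],"turn":[0,0,0]},{"fingers":9.1,"xyz":[-0.6,-2.5,0],"turn":[0,0,0]},{"fingers":9.1,"xyz":[-0.8,-3.6,0],"turn":[0,0,0]},{"fingers":9.1,"xyz":[-0.8,-3.6,0],"turn":[0,0,0]},{"fingers":9.1,"xyz":[-0.8,-3.6,0],"turn":[0,0,0]},{"fingers":9.1,"xyz":[-0.8,-3.6,0],"turn":[0,0,0]},{"fingers":9.1,"xyz":[-0.8,-3.6,0],"turn":[0,0,0]},{"fingers":9.1,"xyz":[-0.8,-2.6,0],"turn":[0,0,0]}]' 20
python3 -m jog '[{"fingers":9.1,"xyz":[-0.5,-1.5,0],"turn":[0,0,0]},{"fingers":9.1,"xyz":[-0.3,-0.7,0],"turn":[0,0,0]},{"fingers":9.1,"xyz":[-0.1,-0.3,0],"turn":[0,0,0]},{"fingers":9.1,"xyz":[0,0,0],"turn":[0,0,0]},{"fingers":9.1,"xyz":[0,0,0],"turn":[0,0,0]}]' 20
python3 -c "
from h import *
st=rep();st=shot('wrist','w16',(200,60,250,250),2.3,1.2)
for X in((.5207,-.2352,.121),(.5157,-.3092,.127),(.5098,-.3848,.133)):print((proj('wrist',X,st)-[200,60])*2.3)"
```

```text
t: 31.9
position: [0.5273, -0.2126, 0.2832]
tool_rot: [-0.002, 0.769, 0.64, -0.001]
force: [1.1, -0.4, 0.4]
width: 0.0909
t: 32.32
position: [0.5205, -0.234, 0.2854]
tool_rot: [-0.001, 0.768, 0.641, -0.0]
force: [-0.1, 0.0, 0.4]
width: 0.0909
t 32.32 pos [ 52.05 -23.4   28.54] yaxis ang -10.33 zax [-0.001   0.0012 -1.    ] q6 -0.45 w 9.09 F [-0.1  0.   0.4]
[265.88817722 335.21238793]
[288.19771698 528.89842061]
[306.69294668 706.94537129]
```

View pics/w16.png

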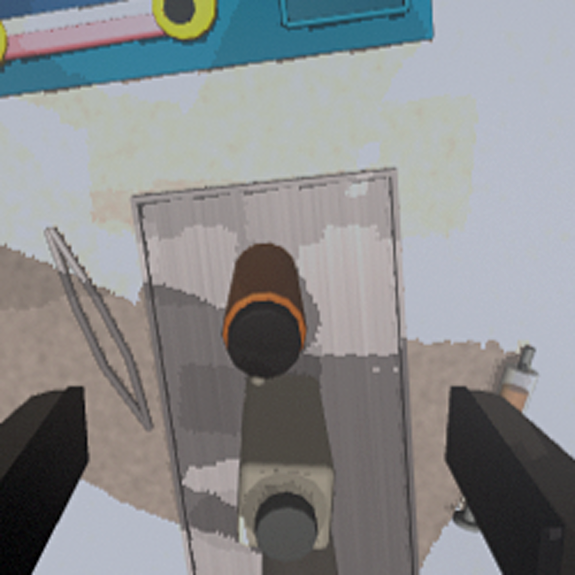

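```bash
python3 -m jog '[{"fingers":9.1,"xyz":[0,0,-2],"turn":[0,0,0]},{"fingers":9.1,"xyz":[0,0,-3.6],"turn":[0,0,0]},{"fingers":8,"xyz":[0,0,-3.2],"turn":[0,0,0]},{"fingers":7,"xyz":[0,0,-1.8],"turn":[0,0,0]},{"fingers":6,"xyz":[0,0,-0.8],"turn":[0,0,0]},{"fingers":5,"xyz":[0,0,-0.3],"turn":[0,0,0]},{"fingers":4,"xyz":[0,0,0],"turn":[0,0,0]},{"fingers":2.5,"xyz":[0,0,0],"turn":[0,0,0]}]' 20
python3 -m jog '[{"fingers":2.5,"xyz":[0,0,0],"turn":[0,0,0]},{"fingers":2.5,"xyz":[0,0,0],"turn":[0,0,0]},{"fingers":2.5,"xyz":[0,0,0],"turn":[0,0,0]},{"fingers":2.5,"xyz":[0,0,0],"turn":[0,0,0]},{"fingers":2.5,"xyz":[0,0,0],"turn":[0,0,0]},{"fingers":2.5,"xyz":[0,0,0],"turn":[0,0,0]}]' 20
```

```text
t: 33.03
position: [0.5216, -0.2353, 0.1709]
tool_rot: [0.001, 0.768, 0.641, 0.0]
force: [0.3, 0.2, 0.8]
width: 0.0531
t: 33.53
position: [0.5208, -0.2353, 0.1701]
tool_rot: [0.001, 0.768, 0.64, -0.0]
force: [-1.5, 0.4, 5.2]
width: 0.0316
```

```bash
python3 -m jog '[{"fingers":2.5,"xyz":[0,0,0.5],"turn":[0,0,0]},{"fingers":2.5,"xyz":[0,0,2],"turn":[0,0,0]},{"fingers":2.5,"xyz":[0,0,3.5],"turn":[0,0,0]},{"fingers":2.5,"xyz":[0,0,3],"turn":[0,0,0]},{"fingers":2.5,"xyz":[0,1,1],"turn":[0,0,0]},{"fingers":2.5,"xyz":[0,2.5,0],"turn":[0,0,0]},{"fingers":2.5,"xyz":[-0.5,3.6,0],"turn":[0,0,0]},{"fingers":2.5,"xyz":[-0.5,3.6,0],"turn":[0,0,0]}]' 20
python3 -m jog '[{"fingers":2.5,"xyz":[-0.5,3.6,0],"turn":[0,0,0]},{"fingers":2.5,"xyz":[-0.5,3.6,0],"turn":[0,0,0]},{"fingers":2.5,"xyz":[-0.5,3.6,0],"turn":[0,0,0]},{"fingers":2.5,"xyz":[-0.5,3.6,0],"turn":[0,0,0]},{"fingers":2.5,"xyz":[-0.5,3.6,0],"turn":[0,0,0]},{"fingers":2.5,"xyz":[-0.5,3.6,0],"turn":[0,0,0]},{"fingers":2.5,"xyz":[-0.5,3.6,0],"turn":[0,0,0]},{"fingers":2.5,"xyz":[-0.5,3.6,0],"turn":[0,0,0]}]' 20
python3 -m jog '[{"fingers":2.5,"xyz":[-0.5,3.6,0],"turn":[0,0,0]},{"fingers":2.5,"xyz":[-0.5,3,0],"turn":[0,0,0]},{"fingers":2.5,"xyz":[-0.4,2,0],"turn":[0,0,0]},{"fingers":2.5,"xyz":[-0.1,1.1,0],"turn":[0,0,0]},{"fingers":2.5,"xyz":[0,0.6,-0.5],"turn":[0,0,0]},{"fingers":2.5,"xyz":[0,0,-2],"turn":[0,0,0]},{"fingers":2.5,"xyz":[0,0,-1.5],"turn":[0,0,0]},{"fingers":2.5,"xyz":[0,0,-1],"turn":[0,0,0]}]' 20
python3 -m jog '[{"fingers":2.5,"xyz":[0,0,0],"turn":[0,0,0]},{"fingers":2.5,"xyz":[0,0,0],"turn":[0,0,0]}]' 20
python3 - <<'E'
from h import *
st=rep();st=shot("wrist","w17",(200,60,250,300),2,1.2);shot("scene","s17",(370,120,120,120),5)
E
```

```text
t: 34.2
position: [0.5099, -0.1265, 0.2681]
tool_rot: [-0.001, 0.769, 0.64, 0.0]
force: [1.4, 1.0, -1.7]
width: 0.0315
t: 34.87
position: [0.469, 0.1623, 0.2679]
tool_rot: [-0.001, 0.768, 0.64, -0.001]
force: [0.2, 0.3, -1.2]
width: 0.0314
t: 35.53
position: [0.4548, 0.2621, 0.2166]
tool_rot: [-0.0, 0.768, 0.64, -0.002]
force: [0.0, 1.2, -1.6]
width: 0.0315
t: 35.7
position: [0.4554, 0.2623, 0.2185]
tool_rot: [-0.0, 0.768, 0.64, -0.001]
force: [-0.3, -0.6, -1.9]
width: 0.0315
t 35.70 pos [45.54 26.23 21.85] yaxis ang -10.43 zax [-1.5e-03 -6.0e-04 -1.0e+00] q6 0.47 w 3.15 F [-0.3 -0.6 -1.9]
```

View pics/w17.png

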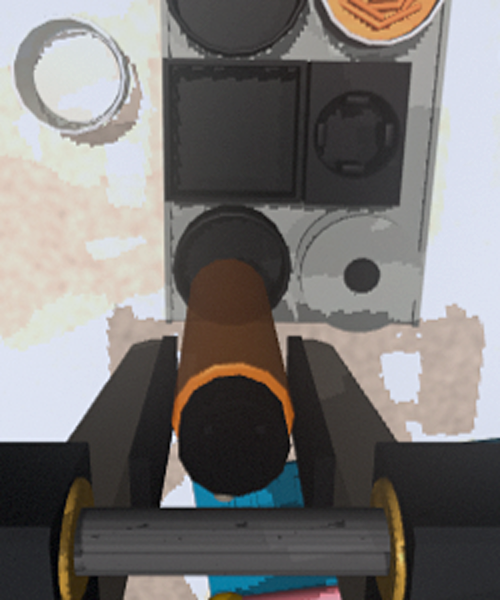

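View pics/s17.png

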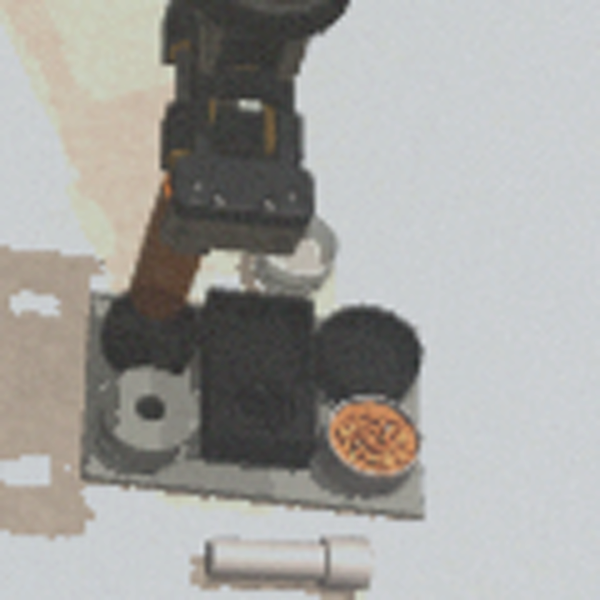

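```bash
python3 -m jog '[{"fingers":2.5,"xyz":[0,0,-1.2],"turn":[0,0,0]},{"fingers":2.5,"xyz":[0,0,-1.6],"turn":[0,0,0]},{"fingers":2.5,"xyz":[0,0,-0.9],"turn":[0,0,0]},{"fingers":2.5,"xyz":[0,0,-0.5],"turn":[0,0,0]},{"fingers":2.5,"xyz":[0,0,-0.2],"turn":[0,0,0]},{"fingers":2.5,"xyz":[0,0,0],"turn":[0,0,0]},{"fingers":2.5,"xyz":[0,0,0],"turn":[0,0,0]}]' 20
python3 -m jog '[{"fingers":2.5,"xyz":[0,0,-0.1],"turn":[0,0,0]},{"fingers":2.5,"xyz":[0,0,0],"turn":[0,0,0]},{"fingers":2.5,"xyz":[0,0,0],"turn":[0,0,0]}]' 20
python3 -m jog '[{"fingers":2.5,"xyz":[0,0,-0.1],"turn":[0,0,0]},{"fingers":2.5,"xyz":[0,0,0],"turn":[0,0,0]},{"fingers":2.5,"xyz":[0,0,0],"turn":[0,0,0]}]' 20
```

```text
t: 36.38
position: [0.4559, 0.2631, 0.1755]
tool_rot: [0.0, 0.768, 0.64, 0.0]
force: [0.1, 0.1, -1.6]
width: 0.0316
t: 36.63
position: [0.4561, 0.2632, 0.1751]
tool_rot: [0.0, 0.768, 0.64, 0.001]
force: [-1.5, -0.4, 4.3]
width: 0.0314
t: 36.88
position: [0.4563, 0.2634, 0.175]
tool_rot: [0.0, 0.768, 0.64, 0.001]
force: [-3.4, 0.7, 10.3]
width: 0.0315
```

```bash
python3 -m jog '[{"fingers":2.5,"xyz":[0,0,0.1],"turn":[0,0,0]},{"fingers":4,"xyz":[0,0,0],"turn":[0,0,0]},{"fingers":6,"xyz":[0,0,0],"turn":[0,0,0]},{"fingers":7,"xyz":[0,0,0],"turn":[0,0,0]},{"fingers":8,"xyz":[0,0,0],"turn":[0,0,0]},{"fingers":9.1,"xyz":[0,0,1],"turn":[0,0,0]},{"fingers":9.1,"xyz":[0,0,2.5],"turn":[0,0,0]},{"fingers":9.1,"xyz":[0,0,3.5],"turn":[0,0,0]}]' 20
python3 -m jog '[{"fingers":9.1,"xyz":[0,0,2.5],"turn":[0,0,0]},{"fingers":9.1,"xyz":[0,-1,1.5],"turn":[0,0,0]},{"fingers":9.1,"xyz":[0,-2.5,0],"turn":[0,0,0]},{"fingers":9.1,"xyz":[0.4,-3.6,0],"turn":[0,0,0]},{"fingers":9.1,"xyz":[0.4,-3.6,0],"turn":[0,0,0]},{"fingers":9.1,"xyz":[0.4,-3.6,0],"turn":[0,0,0]},{"fingers":9.1,"xyz":[0.4,-3.6,0],"turn":[0,0,0]}]'
python3 - <<'E'
from h import *
st=rep();shot("scene","s18",(370,120,120,120),5)
E
```

```text
t: 37.55
position: [0.4538, 0.2624, 0.2425]
tool_rot: [-0.001, 0.768, 0.64, -0.003]
force: [0.3, 0.4, 0.6]
width: 0.0765
t: 38.13
position: [0.4715, 0.0826, 0.2851]
tool_rot: [0.0, 0.768, 0.641, 0.0]
force: [0.8, -0.1, 0.6]
width: 0.091
t 38.13 pos [47.15  8.26 28.51] yaxis ang -10.33 zax [ 1.3e-03 -1.0e-04 -1.0e+00] q6 0.1 w 9.1 F [ 0.8 -0.1  0.6]
```

View pics/s18.png

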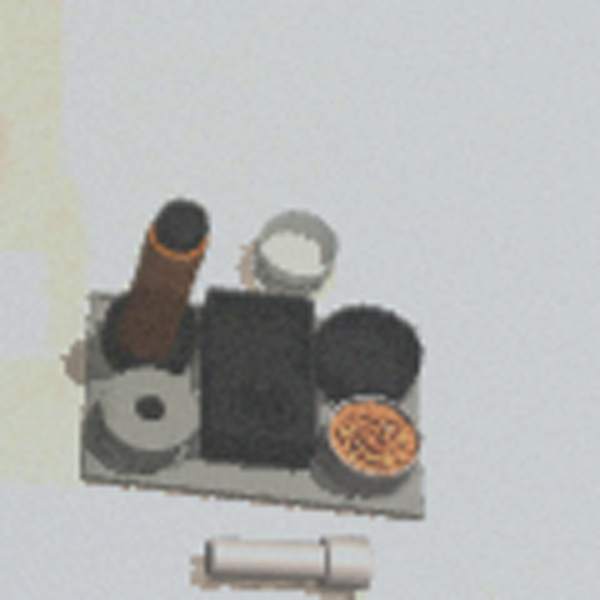

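```bash
python3 -m jog '[{"fingers":9.1,"xyz":[0.4,-3.6,0],"turn":[0,0,0]},{"fingers":9.1,"xyz":[0.4,-3.6,0],"turn":[0,0,0]},{"fingers":9.1,"xyz":[0.4,-3.6,0],"turn":[0,0,0]},{"fingers":9.1,"xyz":[0.4,-3.6,0],"turn":[0,0,0]},{"fingers":9.1,"xyz":[0.4,-3.6,0],"turn":[0,0,0]},{"fingers":9.1,"xyz":[0.4,-3.6,0],"turn":[0,0,0]},{"fingers":9.1,"xyz":[0.4,-3.6,0],"turn":[0,0,0]},{"fingers":9.1,"xyz":[0.4,-3.6,0],"turn":[0,0,0]}]'
python3 -m jog '[{"fingers":9.1,"xyz":[0.4,-3.6,0],"turn":[0,0,0]},{"fingers":9.1,"xyz":[0.4,-3.6,0],"turn":[0,0,0]},{"fingers":9.1,"xyz":[0.4,-2,0],"turn":[0,0,0]},{"fingers":9.1,"xyz":[0,-0.9,0],"turn":[0,0,0]},{"fingers":9.1,"xyz":[0,-0.4,0],"turn":[0,0,0]},{"fingers":9.1,"xyz":[0,0,0],"turn":[0,0,0]},{"fingers":9.1,"xyz":[0,0,0],"turn":[0,0,0]}]'
python3 -c "
from h import *
st=rep();st=shot('wrist','w19',(200,60,250,250),2.3,1.2)
for X in((.5157,-.3092,.127),(.5098,-.3848,.133)):print((proj('wrist',X,st)-[200,60])*2.3)"
```

```text
t: 38.85
position: [0.5036, -0.2057, 0.2849]
tool_rot: [0.0, 0.768, 0.64, 0.0]
force: [0.1, 0.1, -0.1]
width: 0.0908
t: 39.43
position: [0.5157, -0.3077, 0.2843]
tool_rot: [-0.0, 0.768, 0.641, 0.0]
force: [-0.4, 0.1, 0.4]
width: 0.0909
t 39.43 pos [ 51.57 -30.77  28.43] yaxis ang -10.31 zax [-1.e-04  7.e-04 -1.e+00] q6 -0.56 w 9.09 F [-0.4  0.1  0.4]
[265.19765628 342.26577435]
[286.38370257 544.58220353]
```

View pics/w19.png

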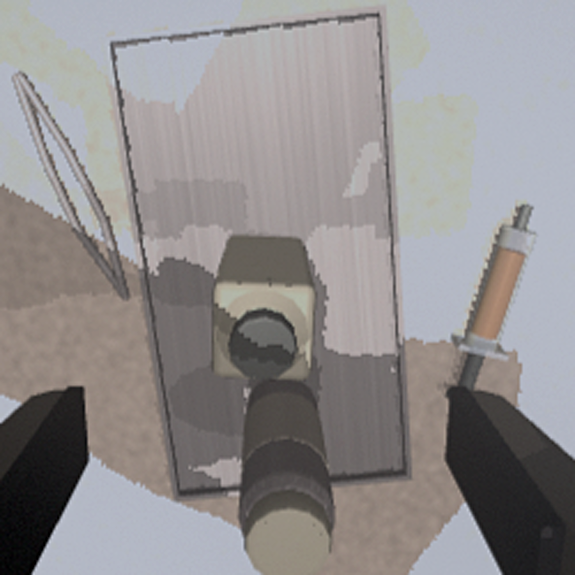

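```bash
python3 -m jog '[{"fingers":9.1,"xyz":[0,0,-2],"turn":[0,0,0]},{"fingers":9.1,"xyz":[0,0,-3.6],"turn":[0,0,0]},{"fingers":9.1,"xyz":[0,0,-3.2],"turn":[0,0,0]},{"fingers":8,"xyz":[0,0,-1.7],"turn":[0,0,0]},{"fingers":7,"xyz":[0,0,-0.7],"turn":[0,0,0]},{"fingers":6,"xyz":[0,0,-0.3],"turn":[0,0,0]},{"fingers":5,"xyz":[0,0,0],"turn":[0,0,0]},{"fingers":3,"xyz":[0,0,0],"turn":[0,0,0]}]' 20
python3 -m jog '[{"fingers":3,"xyz":[0,0,0],"turn":[0,0,0]},{"fingers":3,"xyz":[0,0,0],"turn":[0,0,0]},{"fingers":3,"xyz":[0,0,0],"turn":[0,0,0]},{"fingers":3,"xyz":[0,0,0],"turn":[0,0,0]},{"fingers":3,"xyz":[0,0,0],"turn":[0,0,0]},{"fingers":3,"xyz":[0,0,0],"turn":[0,0,0]}]' 20
```

```text
t: 40.15
position: [0.5165, -0.3093, 0.1711]
tool_rot: [0.001, 0.768, 0.641, 0.0]
force: [0.3, 0.7, 1.0]
width: 0.0595
t: 40.65
position: [0.5159, -0.3094, 0.1702]
tool_rot: [0.001, 0.768, 0.64, 0.0]
force: [-0.9, 0.7, 5.4]
width: 0.0381
```

```bash
python3 -m jog '[{"fingers":3,"xyz":[0,0,0.5],"turn":[0,0,0]},{"fingers":3,"xyz":[0,0,2.5],"turn":[0,0,0]},{"fingers":3,"xyz":[0,0,3.8],"turn":[0,0,0]},{"fingers":3,"xyz":[0,0,3.8],"turn":[0,0,0]},{"fingers":3,"xyz":[0,0,2.4],"turn":[0,0,0]},{"fingers":3,"xyz":[0,1,1],"turn":[0,0,0]},{"fingers":3,"xyz":[0,2.5,0],"turn":[0,0,0]},{"fingers":3,"xyz":[-0.3,3.6,0],"turn":[0,0,0]}]' 20
python3 -m jog '[{"fingers":3,"xyz":[-0.3,3.6,0],"turn":[0,0,0]},{"fingers":3,"xyz":[-0.3,3.6,0],"turn":[0,0,0]},{"fingers":3,"xyz":[-0.3,3.6,0],"turn":[0,0,0]},{"fingers":3,"xyz":[-0.3,3.6,0],"turn":[0,0,0]},{"fingers":3,"xyz":[-0.3,3.6,0],"turn":[0,0,0]},{"fingers":3,"xyz":[-0.3,3.6,0],"turn":[0,0,0]},{"fingers":3,"xyz":[-0.3,3.6,0],"turn":[0,0,0]},{"fingers":3,"xyz":[-0.3,3.6,0],"turn":[0,0,0]}]' 20
python3 -m jog '[{"fingers":3,"xyz":[-0.3,3.6,0],"turn":[0,0,0]},{"fingers":3,"xyz":[-0.3,3.6,0],"turn":[0,0,0]},{"fingers":3,"xyz":[-0.3,3.6,0],"turn":[0,0,0]},{"fingers":3,"xyz":[-0.3,3.6,0],"turn":[0,0,0]},{"fingers":3,"xyz":[-0.3,3.6,0],"turn":[0,0,0]},{"fingers":3,"xyz":[-0.3,3.6,0],"turn":[0,0,0]},{"fingers":3,"xyz":[-0.3,2.8,0],"turn":[0,0,0]},{"fingers":3,"xyz":[0,1.6,0],"turn":[0,0,0]}]' 20
python3 -m jog '[{"fingers":3,"xyz":[0,0.8,0],"turn":[0,0,0]},{"fingers":3,"xyz":[0,0.3,0],"turn":[0,0,0]},{"fingers":3,"xyz":[0,0,-1.5],"turn":[0,0,0]},{"fingers":3,"xyz":[0,0,-3],"turn":[0,0,0]},{"fingers":3,"xyz":[0,0,-2.4],"turn":[0,0,0]},{"fingers":3,"xyz":[0,0,-1.2],"turn":[0,0,0]},{"fingers":3,"xyz":[0,0,-0.5],"turn":[0,0,0]},{"fingers":3,"xyz":[0,0,0],"turn":[0,0,0]}]' 20
python3 - <<'E'
from h import *
st=rep();st=shot("wrist","w20",(200,60,250,300),2,1.2);shot("scene","s20",(370,120,120,120),5)
E
```

```text
t: 41.32
position: [0.5124, -0.2383, 0.3086]
tool_rot: [0.0, 0.769, 0.639, -0.0]
force: [0.9, 0.9, -1.4]
width: 0.0385
t: 41.98
position: [0.4869, 0.0524, 0.3073]
tool_rot: [-0.001, 0.768, 0.64, -0.001]
force: [0.5, -0.7, -1.5]
width: 0.038
t: 42.65
position: [0.4651, 0.3131, 0.307]
tool_rot: [-0.001, 0.767, 0.641, -0.002]
force: [0.3, 0.5, -1.9]
width: 0.0385
t: 43.32
position: [0.4672, 0.3202, 0.2221]
tool_rot: [-0.0, 0.768, 0.64, -0.001]
force: [-0.1, -0.2, -1.5]
width: 0.0383
t 43.32 pos [46.72 32.02 22.21] yaxis ang -10.42 zax [-0.0023 -0.0011 -1.    ] q6 0.57 w 3.83 F [-0.1 -0.2 -1.5]
```

View pics/w20.png

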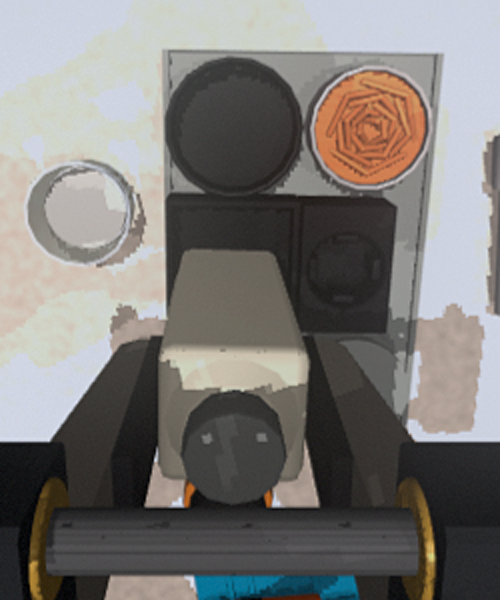

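View pics/s20.png

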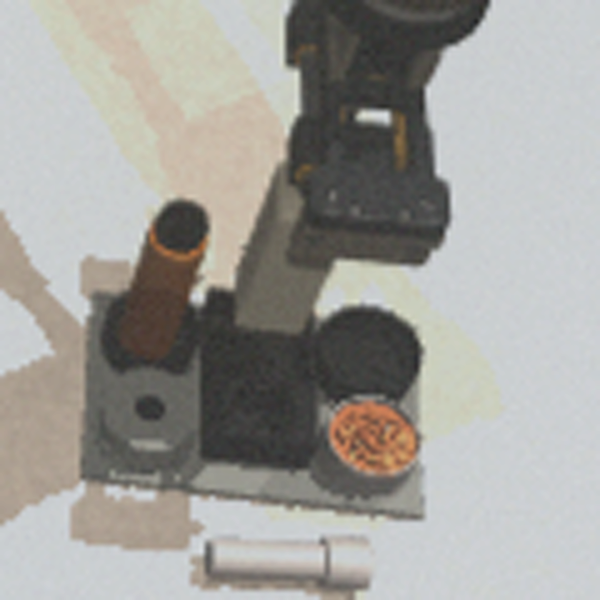

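```bash
python3 -m jog '[{"fingers":3,"xyz":[0.15,0,-1.2],"turn":[0,0,0]},{"fingers":3,"xyz":[0,0,-1.6],"turn":[0,0,0]},{"fingers":3,"xyz":[0,0,-1.1],"turn":[0,0,0]},{"fingers":3,"xyz":[0,0,-0.6],"turn":[0,0,0]},{"fingers":3,"xyz":[0,0,-0.3],"turn":[0,0,0]},{"fingers":3,"xyz":[0,0,0],"turn":[0,0,0]},{"fingers":3,"xyz":[0,0,0],"turn":[0,0,0]}]' 20
python3 -m jog '[{"fingers":3,"xyz":[0,0,-0.1],"turn":[0,0,0]},{"fingers":3,"xyz":[0,0,0],"turn":[0,0,0]},{"fingers":3,"xyz":[0,0,0],"turn":[0,0,0]}]' 20
```

```text
t: 44.0
position: [0.4695, 0.3212, 0.1756]
tool_rot: [0.0, 0.768, 0.64, 0.001]
force: [0.2, 0.8, -2.2]
width: 0.0383
t: 44.25
position: [0.4695, 0.3212, 0.1747]
tool_rot: [0.0, 0.768, 0.64, 0.001]
force: [1.2, 0.6, -0.8]
width: 0.0384
```

```bash
python3 -m jog '[{"fingers":3,"xyz":[0,0,-0.1],"turn":[0,0,0]},{"fingers":3,"xyz":[0,0,0],"turn":[0,0,0]},{"fingers":3,"xyz":[0,0,0],"turn":[0,0,0]}]' 20
```

```text
t: 44.5
position: [0.4696, 0.3214, 0.1746]
tool_rot: [0.0, 0.768, 0.64, 0.001]
force: [-2.2, -0.0, 4.8]
width: 0.0385
```

```bash
python3 -m jog '[{"fingers":5,"xyz":[0,0,0],"turn":[0,0,0]},{"fingers":7,"xyz":[0,0,0],"turn":[0,0,0]},{"fingers":8,"xyz":[0,0,0],"turn":[0,0,0]},{"fingers":8,"xyz":[0,0,0],"turn":[0,0,0]},{"fingers":9.1,"xyz":[0,0,1],"turn":[0,0,0]},{"fingers":9.1,"xyz":[0,0,2.5],"turn":[0,0,0]},{"fingers":9.1,"xyz":[0,0,3.5],"turn":[0,0,0]},{"fingers":9.1,"xyz":[0,0,2.5],"turn":[0,0,0]}]' 20
python3 -m jog '[{"fingers":9.1,"xyz":[0,-1,1.5],"turn":[0,0,0]},{"fingers":9.1,"xyz":[0,-2.5,0],"turn":[0,0,0]},{"fingers":9.1,"xyz":[0.2,-3.6,0],"turn":[0,0,0]},{"fingers":9.1,"xyz":[0.2,-3.6,0],"turn":[0,0,0]},{"fingers":9.1,"xyz":[0.2,-3.6,0],"turn":[0,0,0]},{"fingers":9.1,"xyz":[0.2,-3.6,0],"turn":[0,0,0]},{"fingers":9.1,"xyz":[0.2,-3.6,0],"turn":[0,0,0]}]'
python3 - <<'E'
from h import *
st=rep();shot("scene","s21",(370,120,120,120),5)
E
```

```text
t: 45.17
position: [0.4694, 0.3212, 0.2711]
tool_rot: [0.0, 0.768, 0.64, 0.001]
force: [1.0, 0.6, 0.5]
width: 0.0895
t: 45.75
position: [0.4789, 0.1045, 0.2841]
tool_rot: [0.0, 0.768, 0.64, 0.0]
force: [0.6, 0.1, -0.0]
width: 0.091
t 45.75 pos [47.89 10.45 28.41] yaxis ang -10.35 zax [ 1.1e-03 -1.0e-04 -1.0e+00] q6 0.15 w 9.1 F [ 0.6  0.1 -0. ]
```

View pics/s21.png

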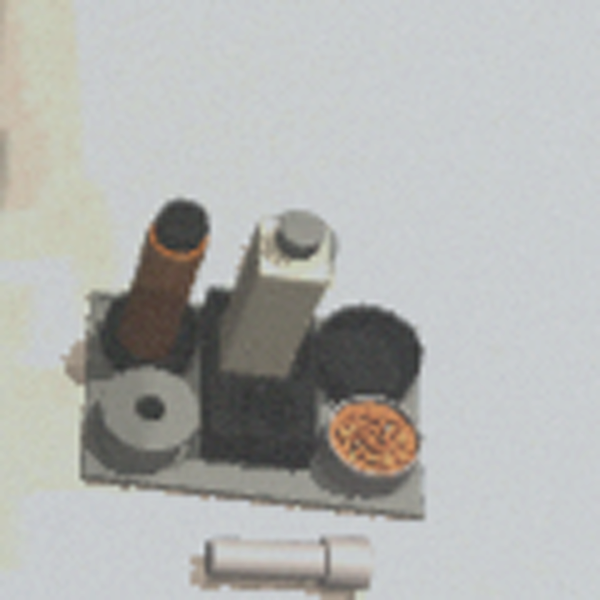

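```bash
python3 -m jog '[{"fingers":9.1,"xyz":[0.2,-3.6,0],"turn":[0,0,0]},{"fingers":9.1,"xyz":[0.2,-3.6,0],"turn":[0,0,0]},{"fingers":9.1,"xyz":[0.2,-3.6,0],"turn":[0,0,0]},{"fingers":9.1,"xyz":[0.2,-3.6,0],"turn":[0,0,0]},{"fingers":9.1,"xyz":[0.2,-3.6,0],"turn":[0,0,0]},{"fingers":9.1,"xyz":[0.2,-3.6,0],"turn":[0,0,0]},{"fingers":9.1,"xyz":[0.2,-3.6,0],"turn":[0,0,0]},{"fingers":9.1,"xyz":[0.2,-3.6,0],"turn":[0,0,0]}]'
python3 -m jog '[{"fingers":9.1,"xyz":[0.2,-3.6,0],"turn":[0,0,0]},{"fingers":9.1,"xyz":[0.2,-3.6,0],"turn":[0,0,0]},{"fingers":9.1,"xyz":[0.2,-3.6,0],"turn":[0,0,0]},{"fingers":9.1,"xyz":[0.2,-3.6,0],"turn":[0,0,0]},{"fingers":9.1,"xyz":[0.2,-3.2,0],"turn":[0,0,0]},{"fingers":9.1,"xyz":[0.2,-1.6,0],"turn":[0,0,0]},{"fingers":9.1,"xyz":[0.2,-0.8,0],"turn":[0,0,0]},{"fingers":9.1,"xyz":[0,-0.3,0],"turn":[0,0,0]}]'
python3 -m jog '[{"fingers":9.1,"xyz":[0,0,0],"turn":[0,0,0]},{"fingers":9.1,"xyz":[0,0,0],"turn":[0,0,0]}]'
python3 -c "
from h import *
st=rep();st=shot('wrist','w22',(200,60,250,250),2.3,1.2)
for X in((.5098,-.3848,.133),):print((proj('wrist',X,st)-[200,60])*2.3)"
```

```text
t: 46.47
position: [0.495, -0.1837, 0.284]
tool_rot: [0.0, 0.768, 0.64, 0.0]
force: [0.5, 0.5, -0.2]
width: 0.0909
t: 47.13
position: [0.5092, -0.3859, 0.2834]
tool_rot: [0.0, 0.768, 0.64, 0.0]
force: [-0.0, 0.2, -1.0]
width: 0.0908
t: 47.3
position: [0.5093, -0.3838, 0.2834]
tool_rot: [-0.0, 0.768, 0.641, 0.0]
force: [-0.1, 0.1, 0.1]
width: 0.091
t 47.30 pos [ 50.93 -38.38  28.34] yaxis ang -10.31 zax [-1.e-04  5.e-04 -1.e+00] q6 -0.66 w 9.1 F [-0.1  0.1  0.1]
[266.09906135 347.04464398]
```

View pics/w22.png

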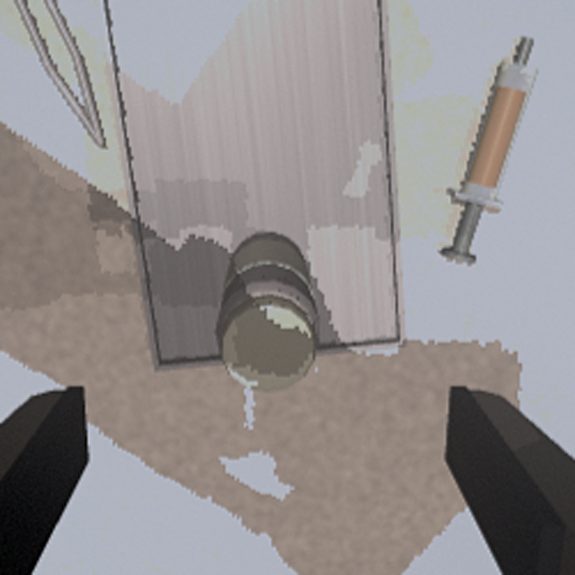

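```bash
python3 -m jog '[{"fingers":9.1,"xyz":[0,0,-2],"turn":[0,0,0]},{"fingers":9.1,"xyz":[0,0,-3.6],"turn":[0,0,0]},{"fingers":9.1,"xyz":[0,0,-3.2],"turn":[0,0,0]},{"fingers":8,"xyz":[0,0,-1.7],"turn":[0,0,0]},{"fingers":7,"xyz":[0,0,-0.7],"turn":[0,0,0]},{"fingers":6,"xyz":[0,0,-0.3],"turn":[0,0,0]},{"fingers":5,"xyz":[0,0,0],"turn":[0,0,0]},{"fingers":3,"xyz":[0,0,0],"turn":[0,0,0]}]' 20
python3 -m jog '[{"fingers":3,"xyz":[0,0,0],"turn":[0,0,0]},{"fingers":3,"xyz":[0,0,0],"turn":[0,0,0]},{"fingers":3,"xyz":[0,0,0],"turn":[0,0,0]},{"fingers":3,"xyz":[0,0,0],"turn":[0,0,0]},{"fingers":3,"xyz":[0,0,0],"turn":[0,0,0]},{"fingers":3,"xyz":[0,0,0],"turn":[0,0,0]}]' 20
```

```text
t: 48.02
position: [0.5099, -0.3854, 0.1702]
tool_rot: [0.002, 0.768, 0.64, 0.0]
force: [0.1, -0.4, 1.0]
width: 0.0601
t: 48.52
position: [0.5094, -0.3854, 0.1692]
tool_rot: [0.001, 0.768, 0.64, -0.0]
force: [0.5, 0.6, 5.3]
width: 0.0373
```

```bash
python3 -m jog '[{"fingers":3,"xyz":[0,0,0.5],"turn":[0,0,0]},{"fingers":3,"xyz":[0,0,2.5],"turn":[0,0,0]},{"fingers":3,"xyz":[0,0,3.8],"turn":[0,0,0]},{"fingers":3,"xyz":[0,0,3.8],"turn":[0,0,0]},{"fingers":3,"xyz":[0,0,3],"turn":[0,0,0]},{"fingers":3,"xyz":[0,1,1.4],"turn":[0,0,0]},{"fingers":3,"xyz":[-0.15,2.5,0],"turn":[0,0,0]},{"fingers":3,"xyz":[-0.15,3.6,0],"turn":[0,0,0]}]' 20
python3 -m jog '[{"fingers":3,"xyz":[-0.15,3.6,0],"turn":[0,0,0]},{"fingers":3,"xyz":[-0.15,3.6,0],"turn":[0,0,0]},{"fingers":3,"xyz":[-0.15,3.6,0],"turn":[0,0,0]},{"fingers":3,"xyz":[-0.15,3.6,0],"turn":[0,0,0]},{"fingers":3,"xyz":[-0.15,3.6,0],"turn":[0,0,0]},{"fingers":3,"xyz":[-0.15,3.6,0],"turn":[0,0,0]},{"fingers":3,"xyz":[-0.15,3.6,0],"turn":[0,0,0]},{"fingers":3,"xyz":[-0.15,3.6,0],"turn":[0,0,0]}]' 20
python3 -m jog '[{"fingers":3,"xyz":[-0.15,3.6,0],"turn":[0,0,0]},{"fingers":3,"xyz":[-0.15,3.6,0],"turn":[0,0,0]},{"fingers":3,"xyz":[-0.15,3.6,0],"turn":[0,0,0]},{"fingers":3,"xyz":[-0.15,3.6,0],"turn":[0,0,0]},{"fingers":3,"xyz":[-0.15,3.6,0],"turn":[0,0,0]},{"fingers":3,"xyz":[-0.15,3.6,0],"turn":[0,0,0]},{"fingers":3,"xyz":[-0.15,3.6,0],"turn":[0,0,0]},{"fingers":3,"xyz":[-0.15,3.6,0],"turn":[0,0,0]}]' 20
python3 -m jog '[{"fingers":3,"xyz":[-0.15,3.6,0],"turn":[0,0,0]},{"fingers":3,"xyz":[-0.15,3.2,0],"turn":[0,0,0]},{"fingers":3,"xyz":[0,2.4,0],"turn":[0,0,0]},{"fingers":3,"xyz":[0,1.4,0],"turn":[0,0,0]},{"fingers":3,"xyz":[0,0.8,0],"turn":[0,0,0]},{"fingers":3,"xyz":[0,0.4,0],"turn":[0,0,0]},{"fingers":3,"xyz":[0,0,0],"turn":[0,0,0]},{"fingers":3,"xyz":[0,0,0],"turn":[0,0,0]}]' 20
python3 -m jog '[{"fingers":3,"xyz":[0,0,-1.5],"turn":[0,0,0]},{"fingers":3,"xyz":[0,0,-3],"turn":[0,0,0]},{"fingers":3,"xyz":[0,0,-2.5],"turn":[0,0,0]},{"fingers":3,"xyz":[0,0,-1.5],"turn":[0,0,0]},{"fingers":3,"xyz":[0,0,-1],"turn":[0,0,0]},{"fingers":3,"xyz":[0,0,0],"turn":[0,0,0]},{"fingers":3,"xyz":[0,0,0],"turn":[0,0,0]}]' 20
python3 - <<'E'
from h import *
st=rep();st=shot("wrist","w23",(200,60,250,300),2,1.2);shot("scene","s23",(370,120,120,120),5)
E
```

```text
t: 49.18
position: [0.5057, -0.3145, 0.3182]
tool_rot: [0.001, 0.769, 0.639, -0.0]
force: [1.0, 0.5, -1.0]
width: 0.0377
t: 49.85
position: [0.4927, -0.0235, 0.3165]
tool_rot: [-0.001, 0.768, 0.64, -0.001]
force: [1.4, -0.2, -0.2]
width: 0.0373
t: 50.52
position: [0.4803, 0.264, 0.3165]
tool_rot: [-0.001, 0.768, 0.64, -0.001]
force: [-0.2, -0.2, -0.8]
width: 0.0378
t: 51.18
position: [0.4789, 0.3793, 0.3177]
tool_rot: [0.0, 0.768, 0.64, -0.001]
force: [-0.0, -0.6, -1.5]
width: 0.0373
t: 51.77
position: [0.4794, 0.3795, 0.2236]
tool_rot: [0.0, 0.768, 0.64, 0.0]
force: [0.3, 0.2, -0.3]
width: 0.038
t 51.77 pos [47.94 37.95 22.36] yaxis ang -10.42 zax [ 1.e-04 -0.e+00 -1.e+00] q6 0.65 w 3.8 F [ 0.3  0.2 -0.3]
```

View pics/w23.png

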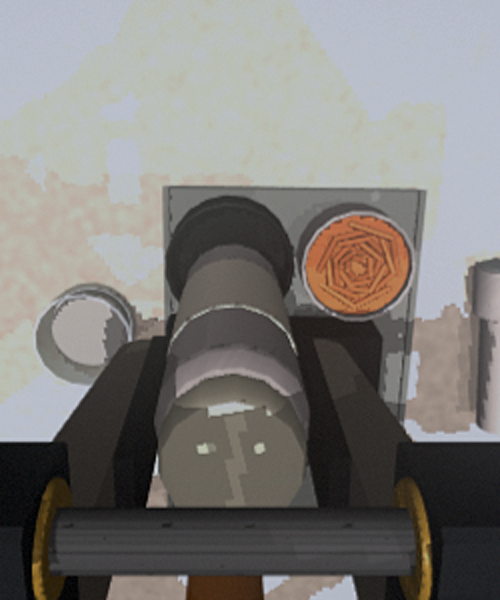

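View pics/s23.png

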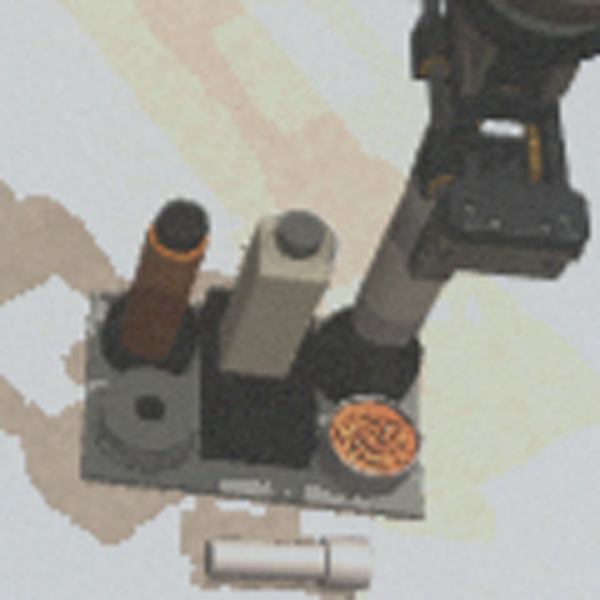

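```bash
python3 -m jog '[{"fingers":3,"xyz":[0,0,-1.2],"turn":[0,0,0]},{"fingers":3,"xyz":[0,0,-1.6],"turn":[0,0,0]},{"fingers":3,"xyz":[0,0,-1.1],"turn":[0,0,0]},{"fingers":3,"xyz":[0,0,-0.6],"turn":[0,0,0]},{"fingers":3,"xyz":[0,0,-0.4],"turn":[0,0,0]},{"fingers":3,"xyz":[0,0,0],"turn":[0,0,0]},{"fingers":3,"xyz":[0,0,0],"turn":[0,0,0]}]' 20
python3 -m jog '[{"fingers":3,"xyz":[0,0,-0.1],"turn":[0,0,0]},{"fingers":3,"xyz":[0,0,0],"turn":[0,0,0]},{"fingers":3,"xyz":[0,0,0],"turn":[0,0,0]}]' 20
```

```text
t: 52.45
position: [0.4794, 0.3802, 0.1746]
tool_rot: [0.0, 0.768, 0.64, 0.0]
force: [0.3, -0.5, -1.8]
width: 0.0373
t: 52.7
position: [0.4795, 0.3803, 0.1741]
tool_rot: [0.0, 0.768, 0.64, 0.001]
force: [-0.6, -0.3, 4.5]
width: 0.0375
```

Contact felt; release, rise, and move the arm clear.

```bash
python3 -m jog '[{"fingers":5,"xyz":[0,0,0],"turn":[0,0,0]},{"fingers":7,"xyz":[0,0,0],"turn":[0,0,0]},{"fingers":8,"xyz":[0,0,0],"turn":[0,0,0]},{"fingers":8,"xyz":[0,0,0],"turn":[0,0,0]},{"fingers":9.1,"xyz":[0,0,1],"turn":[0,0,0]},{"fingers":9.1,"xyz":[0,0,2.5],"turn":[0,0,0]},{"fingers":9.1,"xyz":[0,0,3.5],"turn":[0,0,0]},{"fingers":9.1,"xyz":[0,0,2.5],"turn":[0,0,0]}]' 20
python3 -m jog '[{"fingers":9.1,"xyz":[0,1,1.5],"turn":[0,0,0]},{"fingers":9.1,"xyz":[0,2.5,2],"turn":[0,0,0]},{"fingers":9.1,"xyz":[-0.5,3.6,0],"turn":[0,0,0]},{"fingers":9.1,"xyz":[-0.5,3.6,0],"turn":[0,0,0]},{"fingers":9.1,"xyz":[-0.5,2.5,0],"turn":[0,0,0]},{"fingers":9.1,"xyz":[0,1,0],"turn":[0,0,0]},{"fingers":9.1,"xyz":[0,0,0],"turn":[0,0,0]},{"fingers":9.1,"xyz":[0,0,0],"turn":[0,0,0]}]'
python3 - <<'E'
from h import *
rep();shot("scene","s24",(120,100,370,160),2.1);shot("scene","s24b",(250,130,240,120),3.3); shot("top","t24",(130,130,400,130),2)
E
```

```text
t: 53.37
position: [0.4794, 0.3802, 0.2712]
tool_rot: [0.0, 0.768, 0.64, 0.001]
force: [1.0, 0.1, 0.9]
width: 0.0889
t: 54.03
position: [0.464, 0.5221, 0.3034]
tool_rot: [0.0, 0.768, 0.641, -0.0]
force: [0.1, 0.5, -0.4]
width: 0.0912
t 54.03 pos [46.4  52.21 30.34] yaxis ang -10.33 zax [ 3.e-04 -4.e-04 -1.e+00] q6 0.85 w 9.12 F [ 0.1  0.5 -0.4]
```

View pics/s24b.png

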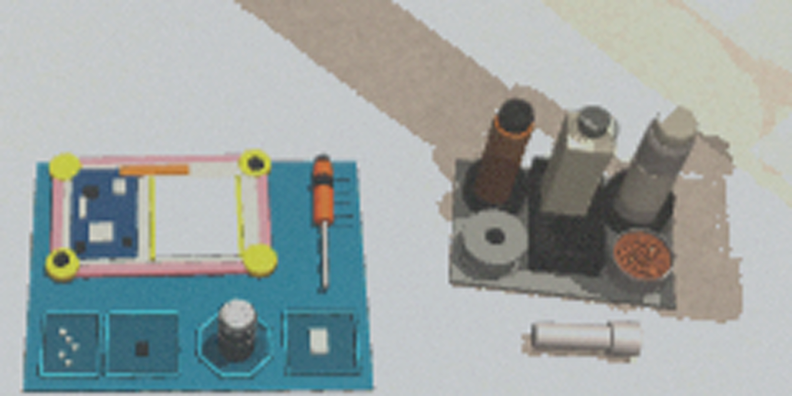

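View pics/t24.png

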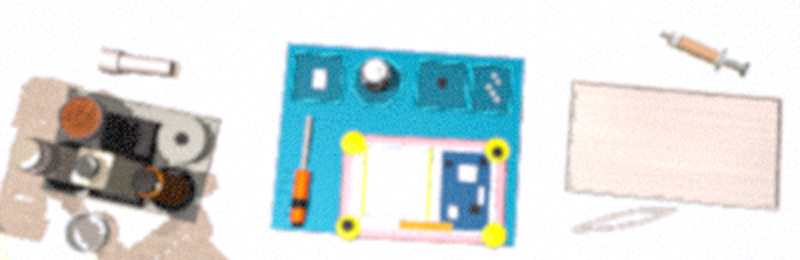

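All three bottles stand upright in their own bins, the lens tube stands in the octagon, the tray is empty and the robot is clear.

```bash
python3 -c "
from cell import bot
print(bot.finish_job())"
```

```text
the job is handed in; nothing more can be done
None
```

The job is done and handed in at about 54 s of the 150 s allowed. I stood the three bottles in the spill tray, pulled the lens tube from the foam and set it down in the eight-sided pocket. I then put the amber bottle, the square bottle and the spray can back in their own bins, in that order.

The last scene and top pictures show all three bottles upright in their home bins and the lens upright inside the octagon. The tray is empty, the tablet untouched, and the gripper open and clear. The highest contact force I read was about 10 N, twice, while setting bottles down. No check failed. My position estimates from the different cameras disagreed by a few millimetres, well inside the room in the bins.

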